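# Nip up the foot-bracket nut with a ring spanner in short swings

### The arm

A 6-joint arm with a two-finger parallel gripper is mounted at the origin on the work surface. World frame = base frame: x ahead of the robot, y to its left, z up, the work surface at z = 0. Lengths are in m, angles in rad, forces in N, time in s.
With the tool pointing down it reaches from about 0.325 to 0.775 m from the base axis. Payload 5.5 kg.
Tool frame: the origin (TCP) lies midway between the tips of the shut fingers; the grasp point (between the pads) lies 19 mm behind it; z points along the fingers, y is the direction in which the jaws open and shut (so a half turn about z gives the same grasp; the last joint's range is limited). The gripper opens to 88 mm and grips with 3 to 60 N. Pads are 20 mm wide; open, the fingers measure 115 mm over their backs; the gripper's body (75 mm by 178 mm) begins 61 mm behind the grasp point.
Start: joints at [1.239, 0.091, 1.231, -0, 1.82, -0.057], TCP at [0.163, 0.578, 0.223] pointing down, gripper open.
Joint ranges: [-2.87, 2.87], [-0.86, 2.18], [0.17, 2.46], [-1.51, 4.65], [0.06, 2.69], [-2.65, 2.65]. Speed limits (rad/s): [2.57, 2.57, 3.01, 3.14, 3.14, 3.14].

### API

Orientations are given as a unit quaternion [x, y, z, w].
In Python, from rig import arm gives the robot as it stands.
- The arm moves only by the shell command python3 -m inch 'ROWS' [OPENING] [FORCE]. ROWS is JSON, a list of rows, each a list of 2 entries, a list of its own where there are three numbers: the shift along the tool's x, y, z in m, then the turn, a rotation vector about the tool's x, y, z in degrees. A call has 1 to 20 rows; each row is the pose to reach, as a shift and turn from the pose commanded when the call began, along the tool's axes at that moment; what a row does not reach only later rows make up. A row lasts 1/12 s, in which the tool goes at most 41.7 mm and 7.16 degrees, less where a joint would pass 70% of its speed; a pose out of reach is approached as far as the arm can. A call with a gripper value outside its range is refused whole. OPENING is the opening, from 0 (shut) to 1 (fully open), set as the call begins (- or left out, the last holds). The fingers move at their own pace and stop on an object; FORCE is the grip in N (left out, the last holds). Time passes only in rows, so rows that repeat a pose let the fingers close. It gives the time, the measured TCP pose, the force and the opening at its end, in the units of the state.
- arm.read_state(): the state, without advancing time (a new reading comes with each control period).
- arm.snapshot(name): name is "scene" or "side" or "wrist"; returns a dict with "pixels" (400x640x3 uint8, blue, green, red), "z_map" (400x640 float32, m along the optical axis (not along the pixel's ray), 0 where there is no reading), "fx", "fy", "cx", "cy" (pixels), "R" (3x3) and "t" (3): a world point X has camera coordinates R X + t; the wrist camera has in their place "mount" (4x4, takes a point from camera to tool coordinates, whose origin is the TCP and whose axes are the flange's). Camera axes: x right, y down, z forward; pixel columns grow to the right and rows downward; lengths in m; the calibration is good to about 2 mm. The wrist camera is an equidistant fisheye: a pixel r from the principal point sees the ray r / f radians off the axis. A picture is of the moment at which its call begins: read the wrist's pose just before it.
- arm.sign_off(): hands the job in, once; it reports no verdict.
Trained networks look in a picture, given as the dict that the camera call returned (one of the last four; its "shot" number tells which), for a name from the list of things; names that differ only in an ending like _2 or _b are one class to them, and where a whole thing is asked for, a point or a joint stands for the part that bears it (a point fixed in the world has none). Each returns a list of dicts, best first, with "score" (0 to 1); they miss things now and then, are a little off and sometimes report something else, mostly with a low value. They report only what shows in the picture. A call takes as long as a camera call.
- arm.trace(query, picture): "mask" (400x640 bool, what is visible of it).
- arm.spot_point(query, picture): "centre" ([x, y, z] in m, in world coordinates, good to about 4 mm: a listed point, or the origin of a listed thing).
The state is a dict: "clock": time; "qpos": joint angles; "dq": joint speeds; "effort": joint torques, N m; "position": TCP position; "tool_rot": TCP orientation; "wrist_force": force on the tool from outside, world axes, zero at the start; "ft_torque": the same for the moment, N m; "gripper_width": opening from 0.0 (shut) to 1.0 (fully open).
Only numpy, scipy, OpenCV 4.12 (cv2) and the standard library are available. Lean on these libraries where they do the work, as an engineer would, in place of code of your own. Each camera call takes 0.05 s, during which the arm holds its last target.

### The job

With the larger ring spanner, run the big nut in the grey bracket down clockwise (seen from above) until you feel it bite on its washer and go clearly stiffer, then nip it up about 10 degrees more, never more than 20, so that the washer is squeezed but not crushed. The bracket's cheeks block a full turn, so make short swings, lifting the ring off the nut and setting it back between them; feel for the seat, do not force the spanner, and keep the gripper itself off the bracket and nut. Then lay the spanner flat on the bench clear of the bracket without dropping it, and leave everything else where it is.

Things in the scene. Friction and masses are not known exactly. Their poses are not given: they have to be found in the camera images.
- bracket: Fixed grey steel block 170 x 150 x 60 mm high carrying the nut between two upright cheeks and a post. Origin on the bench under the nut's axis, z up; the block spans x -65..+105, y -75..+75 mm. Post across behind the nut: x +52..+102 mm, top 110 mm above the bench. Its open side is -x, roughly towards the robot.
- mouth (a point): Middle of the open side between the front edges of the two cheeks, level with their tops, 135 mm above the bench, 52 mm from the nut's axis; axes as the bracket. Cheeks 10 mm thick, inner faces at y +58 and -58 mm, bracket x -52..+52 mm. A handle on the nut meets a cheek at a yaw of about +42 or -42 deg relative to the bracket (0 = handle out along -x).
- nut_axis (a point): Nut's axis at its top face, 88 mm above the bench; axes as the bracket. Steel hexagon nut 36 mm across flats, 24 high in all: bottom 8 mm a round collar 47 mm wide (its top 72 mm above the bench), 10 mm of hexagon, top 6 mm bevelled round, 36 to 28 mm; a 24 mm stud end sticks up 8 mm more. Oiled, turns on the spot, stays where left. Turning takes 0.2 N m (2 N at mid-handle) running free, 0.6 N m once it bites, rising 1.5 N m per rad.
- nut_flat (a point): Middle of one flat of the nut's hexagon, 18 mm from its axis, 77 mm above the bench; turns with the nut. Its position lies out from the axis along that flat's normal; the other normals follow every 60 degrees. The spanner's ring fits when the spanner's yaw equals the yaw of one of these normals, with about 7 degrees of play each way.
- clamp (a joint): Squeeze of the washer in rad of nut turn: 0 while the nut still runs freely, then grows with the nut's turn after it has bitten; stays where it is left. Good from 0.05 to 0.35; above that the washer is crushed. Where the nut bites differs each time and cannot be seen: 1.4 to 2.0 rad of clockwise turn from the start.
- spanner: Larger loose steel ring spanner, 0.26 to 0.4 kg, 200 mm between ring centres. Origin under its middle, level with the rings' undersides; x towards the big ring, z up. The other ring (x -100 mm, hole 30, outside 48 mm) does not fit the nut. Lies on the bench left or right of the bracket, big ring away from the robot, yaw within 0.4 rad.
- handle_mid (a point): Centre of the spanner's handle, 40 mm above the rings' undersides, near its balance point; axes as the spanner. Straight bar 14 mm wide, 18 mm high, from x -60 to +56 mm, cranked down to the rings at both ends.
- big_ring (a point): Centre of the big ring's hole at the ring's underside, 100 mm from handle_mid; axes as the spanner. Hexagon hole 38.5 mm across flats (1.25 mm clearance each side on the nut) with a flat facing +x; ring 54.5 mm outside, 15 mm high. Fully seated, resting on the nut's collar, it is 16 mm below nut_axis.
- small_spanner: Bystander: a smaller loose ring spanner of the same shape, 150 mm between ring centres, rings too small for the nut; origin under its middle; lies on the other side from the big one. About 42 mm high.
- tape_measure: Bystander: tape measure, 65 x 38 x 60 mm; origin under its centre.
- tin: Bystander: tin, 84 mm in diameter, 110 mm high; origin under its centre.
- cup: Bystander: plastic cup, 84 mm across, 110 mm high; origin under its centre.
- hammer: Bystander: hammer lying at the robot's right; origin under its middle.
- offcut: Bystander: piece of steel angle 110 x 50 x 50 mm; origin under its centre.
- spare_nut: Bystander: loose hexagon nut 30 mm across flats, 18 mm high; origin under its centre.

How it is judged:
By the outcome, as a careful person would: the job done as asked, in the order asked, and still so for the second after the job is handed in, with the robot touching nothing.
It also fails if it takes over 72 s, if anything falls off the work surface, if the arm or the gripper's body presses on something with over 40 N, if the wrist force passes 120 N, or if a joint passes its speed limit or range.

## Working session

There is one attempt and no reset: what is moved stays moved. The work goes in short steps, Python scripts to look and compute and a shell command to move; the robot and the scene stay as the last step left them, time stands still between calls to the robot, and variables do not carry over. Pictures are saved under pics/ and viewed, and the job is handed in when it is done.

```bash
ls; mkdir -p pics
python3 - <<'E'
from rig import arm
import cv2,numpy as np
s=arm.read_state();print(s)
for n in ["scene","side"]:
    p=arm.snapshot(n);cv2.imwrite(f"pics/{n}0.png",p["pixels"])
    for q in ["nut_axis","nut_flat","mouth","bracket","spanner","handle_mid","big_ring","small_spanner"]:
        try:
            r=arm.spot_point(q,p)
            print(n,q,[(round(float(d["score"]),2),np.round(d["centre"],3).tolist()) for d in r[:3]])
        except Exception as e: print(q,e)
print(arm.read_state()["clock"])
E
```

```text
pics
{'clock': 0.0, 'qpos': array([ 1.23926669e+00,  9.18381993e-02,  1.23187427e+00, -5.18143385e-06,
        1.81978811e+00, -5.66905721e-02]), 'dq': array([ 0.00043693,  0.00070149,  0.00191291,  0.00057325, -0.00125655,
       -0.00124609]), 'effort': array([-1.09269207e-03, -4.46462095e+01, -4.06438816e+01,  6.97683776e-02,
        2.97386083e-02, -1.55326597e-04]), 'position': array([0.16273752, 0.57720401, 0.22152581]), 'tool_rot': array([ 1.36988002e-01,  9.90572247e-01, -9.36533054e-04, -1.81549189e-04]), 'wrist_force': array([-0.01128232, -0.06608142, -0.07159931]), 'ft_torque': array([-0.0248272 , -0.01401428,  0.01479582]), 'gripper_width': 0.9984060837871586}
scene nut_axis [(0.64, [0.62, 0.029, 0.091])]
scene nut_flat [(0.58, [0.741, -0.25, -0.001]), (0.47, [0.637, 0.039, 0.081])]
scene mouth [(0.57, [0.57, 0.039, 0.131])]
scene bracket [(0.62, [0.619, 0.027, 0.002])]
scene spanner [(0.61, [0.44, -0.258, -0.001])]
scene handle_mid [(0.56, [0.444, -0.256, 0.041])]
scene big_ring [(0.84, [0.542, -0.268, -0.0]), (0.69, [0.707, 0.351, 0.002])]
scene small_spanner [(0.65, [0.507, 0.302, 0.0])]
side nut_axis [(0.89, [0.62, 0.033, 0.085])]
side nut_flat [(0.62, [0.638, 0.037, 0.072])]
side mouth [(0.86, [0.572, 0.043, 0.135])]
side bracket [(0.64, [0.619, 0.031, 0.001]), (0.4, [0.544, -0.274, 0.002])]
side spanner [(0.74, [0.442, -0.251, 0.002]), (0.25, [0.551, -0.501, 0.004])]
side handle_mid [(0.95, [0.444, -0.254, 0.04]), (0.64, [0.503, 0.3, 0.001])]
side big_ring [(0.62, [0.543, -0.27, 0.001])]
side small_spanner [(0.75, [0.5, 0.3, 0.002]), (0.19, [0.686, -0.397, 0.002])]
0.9
```

View pictures.

View pics/scene0.png

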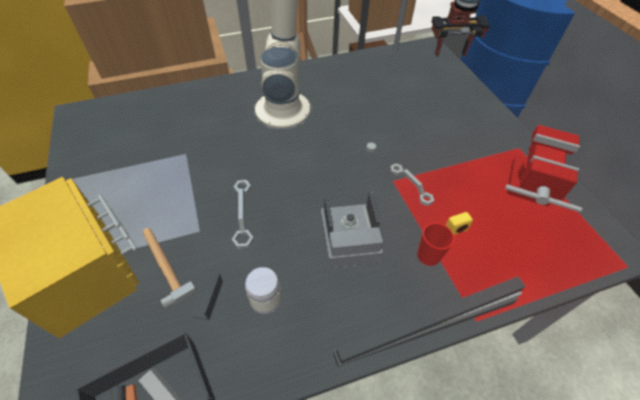

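View pics/side0.png

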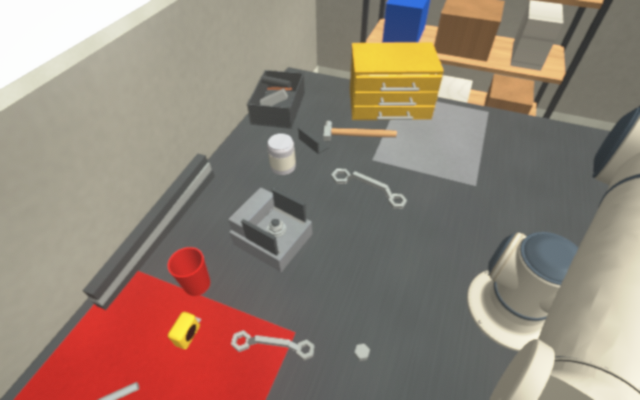

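```bash
cat > h.py <<'E'
from rig import arm
import cv2,numpy as np
from scipy.spatial.transform import Rotation as Ro
def st():
    s=arm.read_state();R=Ro.from_quat(s["tool_rot"]).as_matrix()
    return s,R,np.array(s["position"])
def rep():
    s,R,p=st();print("t",round(s["clock"],2),"p",np.round(p,4),"hd",round(np.degrees(np.arctan2(R[1,1],R[0,1])),2),"tilt",np.round(R[:2,2],4),"F",np.round(s["wrist_force"],1),"M",np.round(s["ft_torque"],2),"w",round(s["gripper_width"],3),"q",np.round(s["qpos"],2))
def to(pt,hd=None):
    "shift (mm) & z turn to reach TCP world pt with tool-y heading hd"
    s,R,p=st();d=R.T@(np.array(pt)-p)
    h=np.degrees(np.arctan2(R[1,1],R[0,1]))
    print("shift mm",np.round(d*1000,1),"len",np.linalg.norm(d).round(3),"turnz",None if hd is None else round(h-hd,2))
def fish(pix,pr):  # pixel->ray in cam
    u=(pix[0]-pr["cx"])/pr["fx"];v=(pix[1]-pr["cy"])/pr["fy"];r=np.hypot(u,v)
    return np.array([np.sin(r)*u/r,np.sin(r)*v/r,np.cos(r)]) if r>0 else np.array([0,0,1.])
def proj(X,pr,R,p):
    m=np.array(pr["mount"]);T=np.eye(4);T[:3,:3]=R;T[:3,3]=p
    c=np.linalg.inv(T@m)@np.append(X,1);th=np.arctan2(np.hypot(c[0],c[1]),c[2]);ph=np.arctan2(c[1],c[0])
    return np.array([pr["cx"]+pr["fx"]*th*np.cos(ph),pr["cy"]+pr["fy"]*th*np.sin(ph)])
def onplane(pix,pr,R,p,z):
    m=np.array(pr["mount"]);o=R@m[:3,3]+p;d=R@m[:3,:3]@fish(pix,pr)
    return o+d*(z-o[2])/d[2]
E
python3 - <<'E'
from h import *
rep();p=arm.snapshot("wrist");print(np.round(p["mount"],3),p["fx"],p["cx"],p["cy"]);to([0.54,0.05,0.25],78.5)
E
```

```text
t 0.9 p [0.1628 0.5775 0.2227] hd 74.26 tilt [-0.      0.0001] F [0.4 0.2 1. ] M [-0.02  0.    0.  ] w 0.999 q [ 1.24  0.09  1.23  0.    1.82 -0.06]
[[-0.    -0.954 -0.301  0.083]
 [ 1.    -0.     0.001  0.   ]
 [-0.001 -0.301  0.954 -0.162]
 [ 0.     0.     0.     1.   ]] 309.70691628693146 318.3883920404359 197.91636682625162
shift mm [-506.2 -405.4  -27.4] len 0.649 turnz -4.24
```

Run:
```python
from h import *
to([0.65,0.03,0.25],78.5)
```

```text
shift mm [-617.5 -394.8  -27.4] len 0.733 turnz -4.24
```

```bash
python3 -m inch '[[[-0.617,-0.395,-0.027],[0,0,-4.2]],[[-0.617,-0.395,-0.027],[0,0,-4.2]],[[-0.617,-0.395,-0.027],[0,0,-4.2]],[[-0.617,-0.395,-0.027],[0,0,-4.2]],[[-0.617,-0.395,-0.027],[0,0,-4.2]],[[-0.617,-0.395,-0.027],[0,0,-4.2]],[[-0.617,-0.395,-0.027],[0,0,-4.2]],[[-0.617,-0.395,-0.027],[0,0,-4.2]],[[-0.617,-0.395,-0.027],[0,0,-4.2]],[[-0.617,-0.395,-0.027],[0,0,-4.2]],[[-0.617,-0.395,-0.027],[0,0,-4.2]],[[-0.617,-0.395,-0.027],[0,0,-4.2]],[[-0.617,-0.395,-0.027],[0,0,-4.2]],[[-0.617,-0.395,-0.027],[0,0,-4.2]],[[-0.617,-0.395,-0.027],[0,0,-4.2]],[[-0.617,-0.395,-0.027],[0,0,-4.2]],[[-0.617,-0.395,-0.027],[0,0,-4.2]],[[-0.617,-0.395,-0.027],[0,0,-4.2]],[[-0.617,-0.395,-0.027],[0,0,-4.2]],[[-0.617,-0.395,-0.027],[0,0,-4.2]]]'
python3 - <<'E'
from h import *
rep();s,R,P=st();p=arm.snapshot("wrist");cv2.imwrite("pics/w1.png",p["pixels"]);np.savez("w1.npz",R=R,P=P,**{k:v for k,v in p.items()})
for q in ["nut_axis","nut_flat","mouth","bracket","big_ring"]:
    r=arm.spot_point(q,p)
    print(q,[(round(float(d["score"]),2),np.round(d["centre"],4).tolist()) for d in r[:3]])
E
```

```text
clock: 2.62
position: [0.6498, 0.0288, 0.2486]
tool_rot: [0.102, 0.995, 0.0, -0.001]
wrist_force: [0.6, 0.3, -0.5]
gripper_width: 1.002
t 2.62 p [0.6498 0.0288 0.2486] hd 78.33 tilt [-0.0017  0.0003] F [ 0.6  0.3 -0.5] M [0.04 0.03 0.  ] w 1.002 q [-0.01  0.24  1.02  0.    1.88 -1.38]
nut_axis [(0.92, [0.6205, 0.0326, 0.0897]), (0.29, [0.7365, -0.2504, 0.002])]
nut_flat [(0.92, [0.6383, 0.0371, 0.0765]), (0.55, [0.4427, -0.2562, 0.0385])]
mouth [(0.91, [0.5671, 0.041, 0.1372])]
bracket [(0.87, [0.6175, 0.0288, 0.0011])]
big_ring [(0.73, [0.5449, -0.2718, -0.0015])]
```

View pics/w1.png

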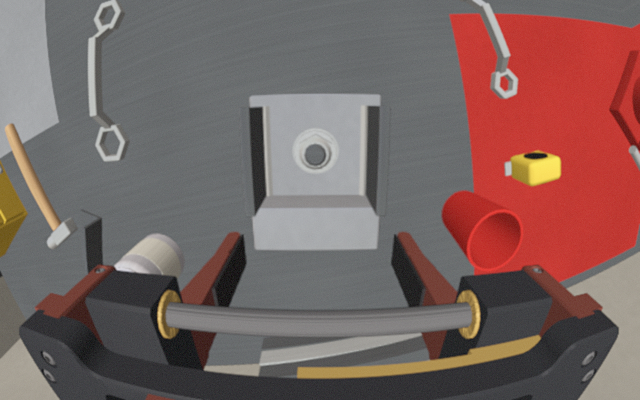

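Run:
```python
from h import *
d=np.load("w1.npz");im=d["pixels"]
c=im[85:265,230:400];c=cv2.resize(c,None,fx=3.3,fy=3.3,interpolation=cv2.INTER_CUBIC);cv2.imwrite("pics/w1a.png",c)
c=im[118:188,280:350];c=cv2.resize(c,None,fx=8,fy=8,interpolation=cv2.INTER_CUBIC)
c=cv2.normalize(c,None,0,255,cv2.NORM_MINMAX);cv2.imwrite("pics/w1b.png",c)
```

```text
(no output)
```

View pics/w1a.png

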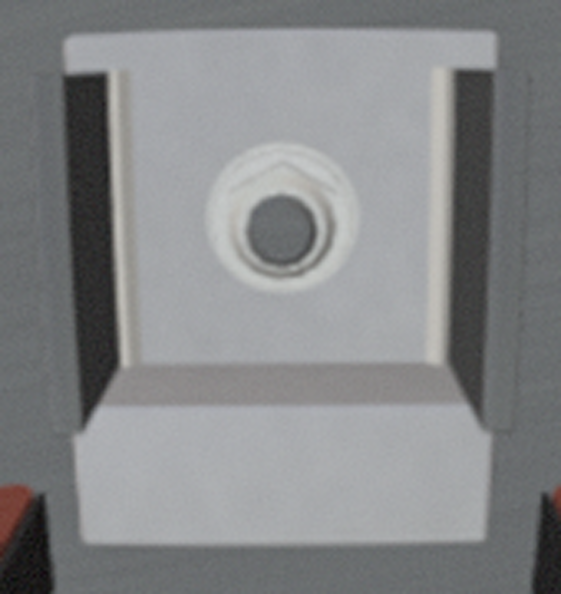

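View pics/w1b.png

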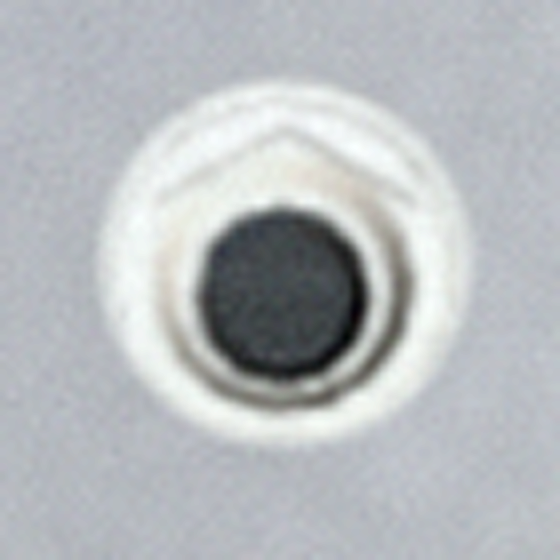

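Run:
```python
from h import *
d=dict(np.load("w1.npz"));R=d["R"];P=d["P"]
f=lambda px,z:onplane(px,d,R,P,z)[:2]
b=lambda u,v:(280+(u+.5)/8-.5,118+(v+.5)/8-.5)
a=lambda u,v:(230+(u+.5)/3.3-.5,85+(v+.5)/3.3-.5)
g=cv2.cvtColor(d["pixels"],cv2.COLOR_BGR2GRAY)
# stud dark blob centre
m=(g[130:180,295:340]<110).astype(np.uint8);n,l,s,c=cv2.connectedComponentsWithStats(m);i=1+np.argmax(s[1:,4]);sc=c[i]+[295,130];print("stud px",sc,s[i],"world",f(sc,.096))
print("stud hand",f(b(283,294),.096), "collar c",f(b(285,262),.072))
c0,l1,r1=f(b(287,125),.082),f(b(165,195),.082),f(b(415,200),.082)
ax=f(sc,.096)
an=lambda v:np.degrees(np.arctan2(v[1],v[0]))
print("corner ang",an(c0-ax),np.linalg.norm(c0-ax),"edges ang",an(l1-c0),an(r1-c0))
fl,fr=f(a(66,37),.06),f(a(497,35),.06);print("front edge",fl,fr,an(fl-fr)-90+180,np.linalg.norm(fl-fr),"mid",(fl+fr)/2)
pl,pr=f(a(84,405),.11),f(a(490,405),.11);print("post",pl,pr,an(pl-pr),np.linalg.norm(pl-pr))
pl,pr=f(a(82,542),.11),f(a(487,542),.11);print("postback",pl,pr,an(pl-pr),np.linalg.norm(pl-pr))
```

```text
stud px [315.24822695 154.96808511] [ 11  15  20  21 282] world [0.61977358 0.03205946]
stud hand [0.61903827 0.03188708] collar c [0.61852422 0.03203494]
corner ang 168.00701754894226 0.021198186642667396 edges ang -71.8269252021079 47.77554990036074
front edge [ 0.54264305 -0.02799839] [0.57215869 0.11644642] -11.548750881982699 0.14742956094387788 mid [0.55740087 0.04422401]
post [ 0.65815935 -0.0399778 ] [0.68414482 0.08558084] -101.69279426926018 0.12821941549120833
postback [ 0.70472937 -0.05400725] [0.73197665 0.07813274] -101.65109795845638 0.13491994432918786
```

Run:
```python
from h import *
to([0.444,-0.255,0.15],82)
```

```text
shift mm [ 144.2 -321.2  100.2] len 0.366 turnz -3.44
```

```bash
python3 -m inch '[[[0.144,-0.321,0.1],[0,0,-3.4]],[[0.144,-0.321,0.1],[0,0,-3.4]],[[0.144,-0.321,0.1],[0,0,-3.4]],[[0.144,-0.321,0.1],[0,0,-3.4]],[[0.144,-0.321,0.1],[0,0,-3.4]],[[0.144,-0.321,0.1],[0,0,-3.4]],[[0.144,-0.321,0.1],[0,0,-3.4]],[[0.144,-0.321,0.1],[0,0,-3.4]],[[0.144,-0.321,0.1],[0,0,-3.4]],[[0.144,-0.321,0.1],[0,0,-3.4]],[[0.144,-0.321,0.1],[0,0,-3.4]],[[0.144,-0.321,0.1],[0,0,-3.4]]]' 1
python3 - <<'E'
from h import *
rep();s,R,P=st();p=arm.snapshot("wrist");cv2.imwrite("pics/w2.png",p["pixels"]);np.savez("w2.npz",R=R,P=P,**{k:v for k,v in p.items()})
for q in ["handle_mid","big_ring","spanner"]:
    r=arm.spot_point(q,p)
    print(q,[(round(float(d["score"]),2),np.round(d["centre"],4).tolist()) for d in r[:3]])
E
```

```text
clock: 3.92
position: [0.4446, -0.2551, 0.1503]
tool_rot: [0.071, 0.997, -0.0, 0.001]
wrist_force: [0.2, 0.5, 0.5]
gripper_width: 1.003
t 3.92 p [ 0.4446 -0.2551  0.1503] hd 81.88 tilt [ 0.0013 -0.0001] F [0.2 0.5 0.5] M [ 0.04 -0.02 -0.03] w 1.003 q [-0.59 -0.15  1.59  0.    1.7  -2.02]
handle_mid [(0.72, [0.4429, -0.2546, 0.0387])]
big_ring [(0.8, [0.5467, -0.2711, -0.003])]
spanner [(0.66, [0.3087, 0.2445, -0.0012])]
```

View pics/w2.png

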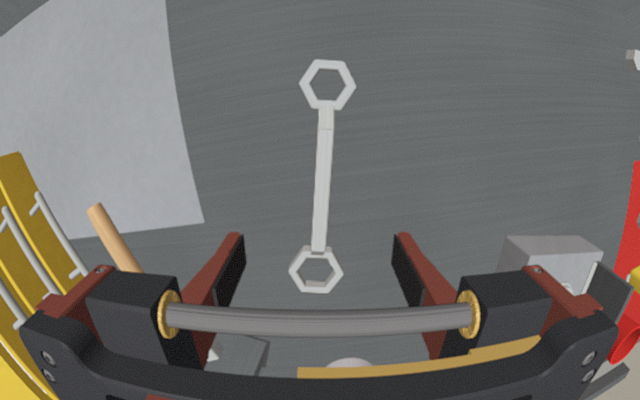

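Run:
```python
from h import *
d=dict(np.load("w2.npz"));R=d["R"];P=d["P"];im=d["pixels"]
p=None
g=cv2.cvtColor(im,cv2.COLOR_BGR2GRAY)
m=(g>140).astype(np.uint8);m[:50]=0;m[300:]=0;m[:,:280]=0;m[:,370:]=0
cs,h=cv2.findContours(m,cv2.RETR_CCOMP,cv2.CHAIN_APPROX_NONE)
for c,hh in zip(cs,h[0]):
    if cv2.contourArea(c)>150:
        M=cv2.moments(c);ct=(M["m10"]/M["m00"],M["m01"]/M["m00"]);print("hole" if hh[3]>=0 else "out",cv2.contourArea(c),np.round(ct,1),np.round(onplane(ct,d,R,P,.0075),4))
pts=[]
for v in range(140,240,10):
    x=np.where(m[v])[0];x=x[(x>300)&(x<345)];pts.append(onplane((x.mean(),v),d,R,P,.047)[:2]);
pts=np.array(pts);q=pts.mean(0);u=np.linalg.svd(pts-q)[2][0];u*=np.sign(u[0]);print("bar yaw",np.degrees(np.arctan2(u[1],u[0])),"pt",q,"ends",pts[0],pts[-1])
```

```text
out 5995.5 [321.8 172.9] [ 0.4324 -0.2495  0.0075]
hole 757.0 [314.9 269.9] [ 0.5425 -0.2728  0.0075]
hole 893.0 [327.1  84. ] [ 0.3452 -0.232   0.0075]
bar yaw -11.24045415280995 pt [ 0.43483875 -0.25036419] ends [ 0.39478981 -0.24237723] [ 0.47681247 -0.25880962]
```

Run:
```python
from h import *
to([0.444,-0.2523,0.021],78.5)
```

```text
shift mm [  1.6   2.3 129.3] len 0.129 turnz 3.48
```

```bash
python3 -m inch '[[[0.0016,0.0023,0.03],[0,0,3.5]],[[0.0016,0.0023,0.06],[0,0,3.5]],[[0.0016,0.0023,0.09],[0,0,3.5]],[[0.0016,0.0023,0.11],[0,0,3.5]],[[0.0016,0.0023,0.125],[0,0,3.5]],[[0.0016,0.0023,0.129],[0,0,3.5]],[[0.0016,0.0023,0.129],[0,0,3.5]],[[0.0016,0.0023,0.129],[0,0,3.5]]]' 1
python3 - <<'E'
from h import *
rep()
E
```

```text
clock: 4.78
position: [0.4437, -0.2531, 0.0216]
tool_rot: [0.101, 0.995, -0.0, 0.001]
wrist_force: [0.4, 0.7, 0.5]
gripper_width: 1.001
t 4.78 p [ 0.4437 -0.2531  0.0216] hd 78.41 tilt [ 0.001  -0.0006] F [0.4 0.7 0.5] M [-0.01 -0.    0.05] w 1.001 q [-0.59 -0.1   1.77  0.    1.46 -1.95]
```

```bash
python3 -m inch '[[[0,0,0],[0,0,0]],[[0,0,0],[0,0,0]],[[0,0,0],[0,0,0]],[[0,0,0],[0,0,0]],[[0,0,0],[0,0,0]],[[0,0,0],[0,0,0]],[[0,0,0],[0,0,0]],[[0,0,0],[0,0,0]],[[0,0,0],[0,0,0]],[[0,0,0],[0,0,0]]]' 0.1 60
python3 - <<'E'
from h import *
rep()
E
```

```text
clock: 5.62
position: [0.4429, -0.2533, 0.0206]
tool_rot: [0.101, 0.995, 0.0, -0.0]
wrist_force: [0.4, 0.5, -0.1]
gripper_width: 0.283
t 5.62 p [ 0.4429 -0.2533  0.0206] hd 78.35 tilt [-0.  0.] F [ 0.4  0.5 -0.1] M [ 0.01 -0.05 -0.02] w 0.283 q [-0.59 -0.09  1.78  0.    1.46 -1.95]
```

```bash
python3 -m inch '[[[0,0,0],[0,0,0]],[[0,0,0],[0,0,0]],[[0,0,0],[0,0,0]],[[0,0,0],[0,0,0]],[[0,0,0],[0,0,0]]]' 0 60
python3 -m inch '[[[0,0,-0.01],[0,0,0]],[[0,0,-0.03],[0,0,0]],[[0,0,-0.06],[0,0,0]],[[0,0,-0.09],[0,0,0]],[[0,0,-0.11],[0,0,0]],[[0,0,-0.12],[0,0,0]],[[0,0,-0.12],[0,0,0]],[[0,0,-0.12],[0,0,0]]]'
python3 - <<'E'
from h import *
rep();s,R,P=st();p=arm.snapshot("wrist");cv2.imwrite("pics/w3.png",p["pixels"]);np.savez("w3.npz",R=R,P=P,**{k:v for k,v in p.items()})
p=arm.snapshot("scene");cv2.imwrite("pics/s3.png",p["pixels"][80:280,150:470])
E
```

```text
clock: 6.03
position: [0.4429, -0.2531, 0.0206]
tool_rot: [0.101, 0.995, 0.0, -0.0]
wrist_force: [-0.3, 1.4, -0.7]
gripper_width: 0.155
clock: 6.7
position: [0.4428, -0.2533, 0.1401]
tool_rot: [0.101, 0.995, 0.0, -0.0]
wrist_force: [-0.4, -0.3, -3.9]
gripper_width: 0.155
t 6.7 p [ 0.4428 -0.2533  0.1401] hd 78.35 tilt [-0.0004  0.0001] F [-0.4 -0.3 -3.9] M [ 0.02 -0.01 -0.01] w 0.155 q [-0.59 -0.15  1.62 -0.    1.68 -1.95]
```

View pics/w3.png

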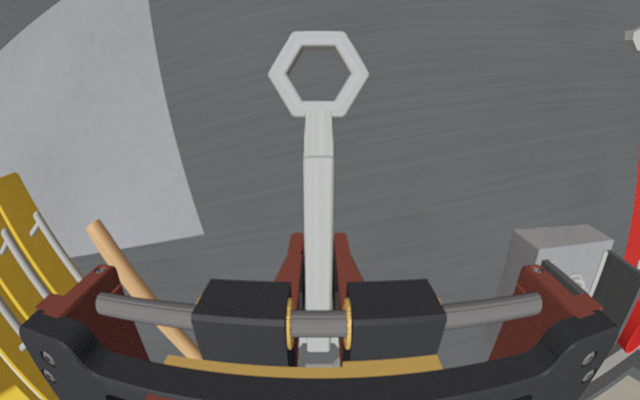

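Run:
```python
from h import *
d=dict(np.load("w3.npz"));R=d["R"];P=d["P"];im=d["pixels"]
g=cv2.cvtColor(im,cv2.COLOR_BGR2GRAY)
m=(g>140).astype(np.uint8);m[:,:250]=0;m[:,390:]=0;m[230:]=0
cs,h=cv2.findContours(m,cv2.RETR_CCOMP,cv2.CHAIN_APPROX_NONE)
for c,hh in zip(cs,h[0]):
    if cv2.contourArea(c)>300 and hh[3]>=0:
        M=cv2.moments(c);ct=(M["m10"]/M["m00"],M["m01"]/M["m00"])
        for z in(-.0,.015): print(np.round(ct,1),"tool",np.round(R.T@(onplane(ct,d,R,P,P[2]-.021+z)-P),4))
        w=[onplane(x[0],d,R,P,P[2]-.006) for x in c];w=np.array([R.T@(a-P) for a in w]);print("x ext",np.ptp(w[:,0]),"y",np.ptp(w[:,1]))
for v in range(160,230,15):
    x=np.where(m[v])[0];print(v,np.round(R.T@(onplane((x.mean(),v),d,R,P,P[2]+.028)-P),4))
```

```text
[317.8  72.8] tool [ 1.01e-01 -1.00e-04  2.10e-02]
[317.8  72.8] tool [ 0.0995 -0.0001  0.006 ]
x ext 0.03137723242784371 y 0.03516874482915078
160 [ 0.058 -0.    -0.028]
175 [ 0.0513 -0.0003 -0.028 ]
190 [ 0.0443 -0.     -0.028 ]
205 [ 0.0372 -0.     -0.028 ]
220 [ 0.0298 -0.     -0.028 ]
```

```bash
cat >> h.py <<'E'
A=np.array([0.6195,0.032])
def at(h,z,r=0.1,ax=None):
    a=A if ax is None else np.array(ax);t=np.radians(h+90);to([a[0]+r*np.cos(t),a[1]+r*np.sin(t),z],h)
E
python3 - <<'E'
from h import *
at(108,0.18)
E
```

```text
shift mm [-29.2 265.3 -41.4] len 0.27 turnz -29.65
```

```bash
python3 -m inch '[[[0,0.01,-0.041],[0,0,-3]],[[-0.004,0.04,-0.041],[0,0,-7]],[[-0.0285,0.265,-0.041],[0,0,-29.6]],[[-0.0285,0.265,-0.041],[0,0,-29.6]],[[-0.0285,0.265,-0.041],[0,0,-29.6]],[[-0.0285,0.265,-0.041],[0,0,-29.6]],[[-0.0285,0.265,-0.041],[0,0,-29.6]],[[-0.0285,0.265,-0.041],[0,0,-29.6]],[[-0.0285,0.265,-0.041],[0,0,-29.6]],[[-0.0285,0.265,-0.041],[0,0,-29.6]],[[-0.0285,0.265,-0.041],[0,0,-29.6]],[[-0.0285,0.265,-0.041],[0,0,-29.6]],[[-0.0285,0.265,-0.041],[0,0,-29.6]],[[-0.0285,0.265,-0.041],[0,0,-29.6]]]'
python3 - <<'E'
from h import *
rep();at(108,0.18);at(108,0.12)
p=arm.snapshot("scene");cv2.imwrite("pics/s4.png",cv2.resize(p["pixels"][150:290,270:430],None,fx=4,fy=4));np.savez("s4.npz",**p)
p=arm.snapshot("side");cv2.imwrite("pics/d4.png",cv2.resize(p["pixels"][130:290,200:360],None,fx=4,fy=4))
E
```

```text
clock: 7.97
position: [0.5241, -0.0006, 0.1816]
tool_rot: [-0.155, 0.988, -0.0, -0.0]
wrist_force: [0.2, -0.4, -2.7]
gripper_width: 0.154
t 7.97 p [ 0.5241 -0.0006  0.1816] hd 107.85 tilt [-0.0001 -0.0002] F [ 0.2 -0.4 -2.7] M [ 0.03 -0.01  0.04] w 0.154 q [-0.07 -0.12  1.51 -0.    1.75 -1.95]
shift mm [-0.8  1.5  1.6] len 0.002 turnz -0.15
shift mm [-0.8  1.5 61.6] len 0.062 turnz -0.15
```

View pics/s4.png

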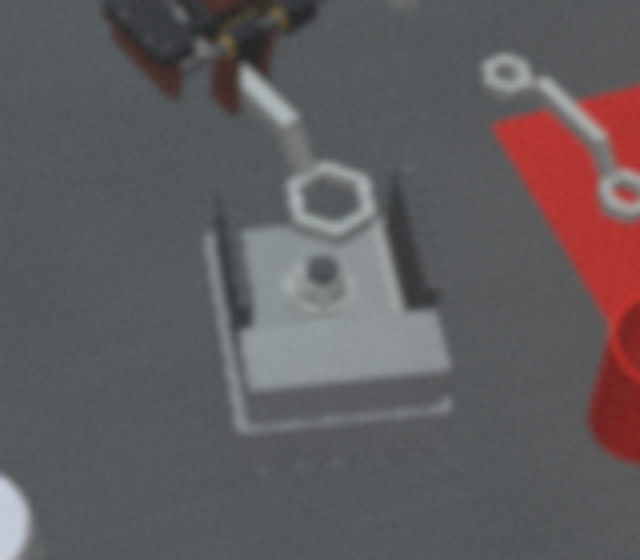

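View pics/d4.png

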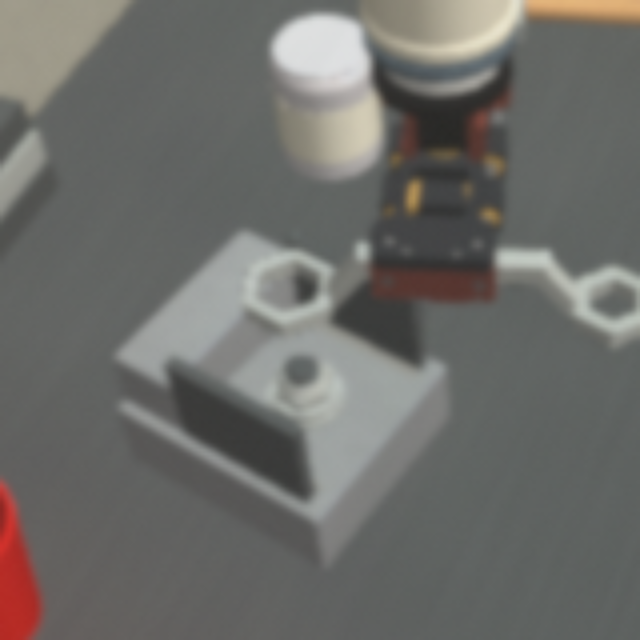

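```bash
python3 -m inch '[[[-0.0008,0.0015,0.025],[0,0,0]],[[-0.0008,0.0015,0.05],[0,0,0]],[[-0.0008,0.0015,0.06],[0,0,0]],[[-0.0008,0.0015,0.063],[0,0,0]],[[-0.0008,0.0015,0.063],[0,0,0]]]'
python3 - <<'E'
from h import *
rep();at(108,0.093)
p=arm.snapshot("scene");cv2.imwrite("pics/s5.png",cv2.resize(p["pixels"][180:260,310:390],None,fx=7,fy=7,interpolation=cv2.INTER_CUBIC))
p=arm.snapshot("side");cv2.imwrite("pics/d5.png",cv2.resize(p["pixels"][180:260,230:310],None,fx=7,fy=7,interpolation=cv2.INTER_CUBIC))
E
```

```text
clock: 8.48
position: [0.5241, 0.002, 0.118]
tool_rot: [-0.156, 0.988, 0.0, -0.001]
wrist_force: [0.6, -0.1, -2.9]
gripper_width: 0.151
t 8.48 p [0.5241 0.002  0.118 ] hd 107.94 tilt [-0.0017  0.0001] F [ 0.6 -0.1 -2.9] M [0.03 0.01 0.05] w 0.151 q [-0.06 -0.11  1.61 -0.    1.64 -1.94]
shift mm [-0. -1. 25.] len 0.025 turnz -0.06
```

View pics/s5.png

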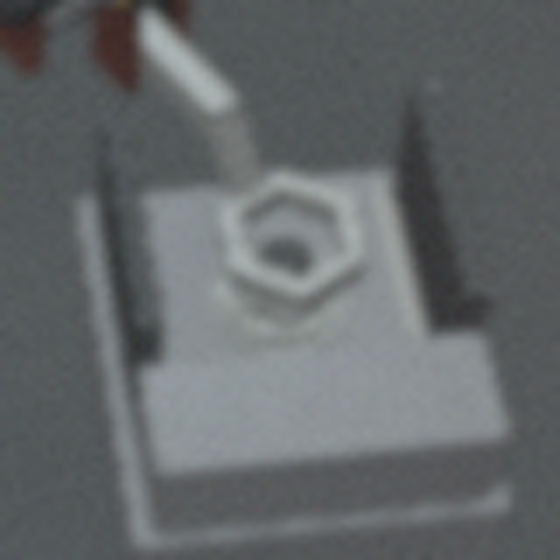

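View pics/d5.png

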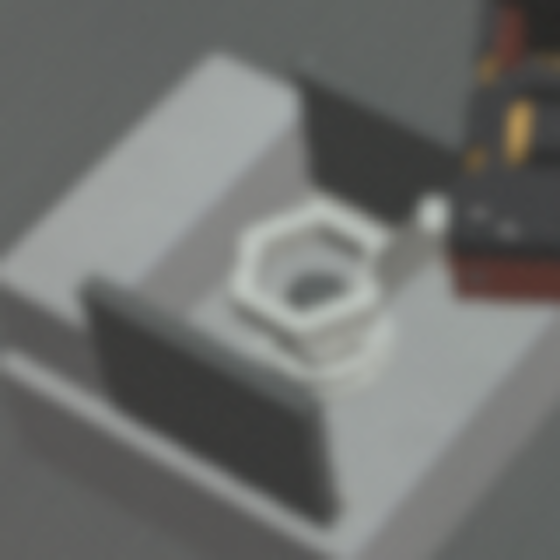

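```bash
python3 -m inch '[[[0,-0.0005,0.006],[0,0,0]],[[0,-0.0005,0.011],[0,0,0]],[[0,-0.0005,0.015],[0,0,0]],[[0,-0.0005,0.018],[0,0,0]],[[0,-0.0005,0.018],[0,0,0]]]'
python3 - <<'E'
from h import *
rep();at(108,0.093)
E
```

```text
clock: 9.0
position: [0.5247, 0.0016, 0.1011]
tool_rot: [-0.156, 0.988, -0.0, 0.0]
wrist_force: [-3.1, -0.7, 3.2]
gripper_width: 0.155
t 9.0 p [0.5247 0.0016 0.1011] hd 107.95 tilt [ 0.0004 -0.0002] F [-3.1 -0.7  3.2] M [ 0.02  0.22 -0.04] w 0.155 q [-0.06 -0.1   1.64 -0.    1.61 -1.95]
shift mm [ 0.5 -0.4  8.1] len 0.008 turnz -0.05
```

```bash
python3 -m inch '[[[0.0008,0,0.002],[0,0,0]],[[0.0008,0,0.004],[0,0,0]],[[0.0008,0,0.005],[0,0,0]],[[0.0008,0,0.005],[0,0,0]]]'
python3 - <<'E'
from h import *
rep();at(108,0.093)
E
```

```text
clock: 9.33
position: [0.5237, 0.0015, 0.0946]
tool_rot: [-0.156, 0.988, 0.0, -0.001]
wrist_force: [-0.3, -0.1, -2.4]
gripper_width: 0.158
t 9.33 p [0.5237 0.0015 0.0946] hd 107.95 tilt [-0.0012  0.0001] F [-0.3 -0.1 -2.4] M [-0.03 -0.09 -0.09] w 0.158 q [-0.06 -0.1   1.65 -0.    1.6  -1.95]
shift mm [-0.6 -0.6  1.6] len 0.002 turnz -0.05
```

```bash
python3 -m inch '[[[-0.0001,0.0052,0],[0,0,3]],[[-0.0005,0.0105,0],[0,0,6]],[[-0.0012,0.0156,0],[0,0,9]],[[-0.0022,0.0208,0],[0,0,12]],[[-0.0034,0.0259,0],[0,0,15]],[[-0.0034,0.0259,0],[0,0,15]]]'
python3 - <<'E'
from h import *
rep();at(93,0.093)
E
```

```text
clock: 9.83
position: [0.5193, 0.027, 0.0951]
tool_rot: [-0.025, 1.0, -0.001, -0.0]
wrist_force: [1.9, -4.5, -2.9]
gripper_width: 0.157
t 9.83 p [0.5193 0.027  0.0951] hd 92.84 tilt [-0.     -0.0012] F [ 1.9 -4.5 -2.9] M [-0.65 -0.24 -0.31] w 0.157 q [-0.01 -0.11  1.66 -0.    1.6  -1.63]
shift mm [-0.3 -0.3  2.1] len 0.002 turnz -0.16
```

```bash
cat >> h.py <<'E'
def tau(n=6):
    r=[]
    s,R,p=st();F=s["wrist_force"];M=s["ft_torque"];d=p[:2]-A
    print("tau about nut %.2f"%(d[0]*F[1]-d[1]*F[0]+M[2]), "radial F %.1f"%(F[:2]@d/np.linalg.norm(d)),"ringc",np.round(p[:2]-0.1*R[:2,0],4))
E
python3 -c "
from h import *
tau()"
python3 -m inch '[[[-0.0002,0.007,0],[0,0,4]],[[-0.001,0.0139,0],[0,0,8]],[[-0.0022,0.0208,0],[0,0,12]],[[-0.0039,0.0276,0],[0,0,16]],[[-0.006,0.0342,0],[0,0,20]],[[-0.0086,0.0407,0],[0,0,24]],[[-0.0117,0.0469,0],[0,0,28]],[[-0.0152,0.053,0],[0,0,32]],[[-0.0152,0.053,0],[0,0,32]]]'
python3 - <<'E'
from h import *
rep();tau()
E
```

```text
tau about nut 0.15 radial F -1.7 ringc [0.6192 0.032 ]
clock: 10.58
position: [0.5322, 0.0806, 0.095]
tool_rot: [0.251, 0.968, -0.001, 0.0]
wrist_force: [2.0, -4.2, -4.0]
gripper_width: 0.157
t 10.58 p [0.5322 0.0806 0.095 ] hd 60.9 tilt [-0.     -0.0012] F [ 2.  -4.2 -4. ] M [-0.79 -0.36 -0.23] w 0.157 q [ 0.09 -0.06  1.61 -0.    1.59 -0.98]
tau about nut 0.04 radial F -3.8 ringc [0.6196 0.032 ]
```

```bash
python3 -m inch '[[[-0.0002,0.007,0],[0,0,4]],[[-0.001,0.0139,0],[0,0,8]],[[-0.0022,0.0208,0],[0,0,12]],[[-0.0039,0.0276,0],[0,0,16]],[[-0.0048,0.0309,0],[0,0,18]],[[-0.0048,0.0309,0],[0,0,18]]]'
python3 - <<'E'
from h import *
rep();tau()
s,R,P=st()
p=arm.snapshot("scene");cv2.imwrite("pics/s6.png",cv2.resize(p["pixels"][150:270,300:420],None,fx=5,fy=5,interpolation=cv2.INTER_CUBIC))
E
```

```text
clock: 11.08
position: [0.5512, 0.1048, 0.095]
tool_rot: [0.398, 0.917, -0.001, 0.0]
wrist_force: [3.0, -4.2, -3.8]
gripper_width: 0.155
t 11.08 p [0.5512 0.1048 0.095 ] hd 43.05 tilt [-0.0003 -0.0013] F [ 3.  -4.2 -3.8] M [-0.75 -0.46  0.01] w 0.155 q [ 0.13 -0.    1.55 -0.    1.59 -0.62]
tau about nut 0.08 radial F -5.1 ringc [0.6195 0.0317]
```

View pics/s6.png

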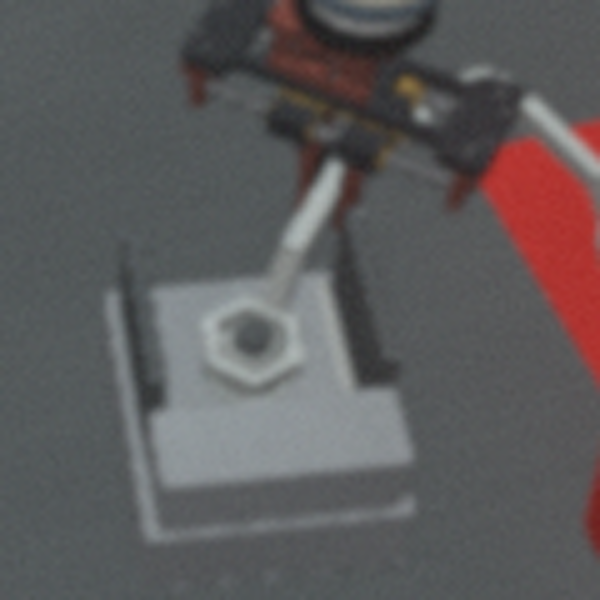

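```bash
python3 -m inch '[[[-0.0005,-0.0105,0],[0,0,-6]],[[-0.0005,-0.0105,-0.01],[0,0,-6]],[[-0.0005,-0.0105,-0.023],[0,0,-6]],[[-0.0005,-0.0105,-0.024],[0,0,-6]],[[-0.0026,-0.0225,-0.024],[0,0,-13]],[[-0.006,-0.0342,-0.024],[0,0,-20]],[[-0.0109,-0.0454,-0.024],[0,0,-27]],[[-0.0171,-0.0559,-0.024],[0,0,-34]],[[-0.0245,-0.0656,-0.024],[0,0,-41]],[[-0.0331,-0.0743,-0.024],[0,0,-48]],[[-0.0426,-0.0819,-0.024],[0,0,-55]],[[-0.0531,-0.0883,-0.024],[0,0,-62]],[[-0.0585,-0.091,-0.024],[0,0,-65.5]],[[-0.0585,-0.091,-0.024],[0,0,-65.5]],[[-0.0585,-0.091,-0.024],[0,0,-65.5]]]'
python3 - <<'E'
from h import *
rep();tau();at(108.5,0.119)
s,R,P=st();p=arm.snapshot("wrist");d=R.T@(np.array([A[0],A[1],.08])-P);cv2.imwrite("pics/w7.png",p["pixels"])
p=arm.snapshot("scene");cv2.imwrite("pics/s7.png",cv2.resize(p["pixels"][180:260,310:390],None,fx=7,fy=7,interpolation=cv2.INTER_CUBIC))
E
```

```text
clock: 12.38
position: [0.5242, 0.001, 0.12]
tool_rot: [-0.159, 0.987, 0.0, 0.0]
wrist_force: [0.0, 0.7, -3.4]
gripper_width: 0.161
t 12.38 p [0.5242 0.001  0.12  ] hd 108.35 tilt [0.0003 0.0008] F [ 0.   0.7 -3.4] M [ 0.07  0.01 -0.08] w 0.161 q [-0.06 -0.11  1.61  0.    1.64 -1.95]
tau about nut -0.15 radial F -0.2 ringc [0.6191 0.0325]
shift mm [-0.2 -0.8  1. ] len 0.001 turnz -0.15
```

View pics/s7.png

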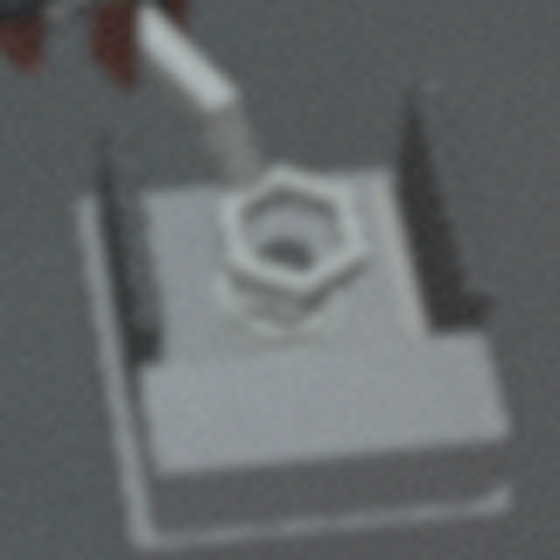

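Ring clear above the nut. Set it back down.

```bash
python3 -m inch '[[[0,-0.0004,0.008],[0,0,0]],[[0,-0.0004,0.014],[0,0,0]],[[0,-0.0004,0.018],[0,0,0]],[[0,-0.0004,0.021],[0,0,0]],[[0,-0.0004,0.021],[0,0,0]]]'
python3 - <<'E'
from h import *
rep();tau()
E
```

```text
clock: 12.9
position: [0.5239, 0.0004, 0.0991]
tool_rot: [-0.16, 0.987, -0.0, -0.0]
wrist_force: [-4.9, -0.7, 4.3]
gripper_width: 0.158
t 12.9 p [5.239e-01 4.000e-04 9.910e-02] hd 108.45 tilt [-0.0005 -0.0002] F [-4.9 -0.7  4.3] M [0.07 0.4  0.07] w 0.158 q [-0.06 -0.1   1.64 -0.    1.6  -1.96]
tau about nut -0.02 radial F 4.8 ringc [0.6187 0.0321]
```

```bash
python3 -m inch '[[[0.0008,0,0.001],[0,0,0]],[[0.0008,0,0.003],[0,0,0]],[[0.0008,0,0.004],[0,0,0]],[[0.0008,0,0.004],[0,0,0]]]'
python3 - <<'E'
from h import *
rep();tau()
E
```

```text
clock: 13.23
position: [0.5231, -0.0, 0.0959]
tool_rot: [-0.16, 0.987, -0.0, -0.0]
wrist_force: [-8.1, -1.0, 8.4]
gripper_width: 0.156
t 13.23 p [ 0.5231 -0.      0.0959] hd 108.45 tilt [-0.0001 -0.0005] F [-8.1 -1.   8.4] M [-0.06  0.65  0.05] w 0.156 q [-0.06 -0.1   1.65 -0.    1.6  -1.96]
tau about nut -0.11 radial F 8.0 ringc [0.6179 0.0316]
```

```bash
python3 -m inch '[[[0,0,-0.008],[0,0,0]],[[0,-0.0044,-0.008],[0,0,-2.5]],[[0,-0.0044,-0.008],[0,0,-2.5]]]'
python3 - <<'E'
from h import *
rep();tau()
p=arm.snapshot("scene");cv2.imwrite("pics/s8.png",cv2.resize(p["pixels"][160:260,290:390],None,fx=6,fy=6,interpolation=cv2.INTER_CUBIC))
p=arm.snapshot("side");cv2.imwrite("pics/d8.png",cv2.resize(p["pixels"][160:260,220:320],None,fx=6,fy=6,interpolation=cv2.INTER_CUBIC))
E
```

```text
clock: 13.48
position: [0.5252, -0.0044, 0.1028]
tool_rot: [-0.182, 0.983, -0.0, 0.0]
wrist_force: [-0.5, 0.6, -3.5]
gripper_width: 0.155
t 13.48 p [ 0.5252 -0.0044  0.1028] hd 111.03 tilt [ 0.0007 -0.0003] F [-0.5  0.6 -3.5] M [ 0.04  0.03 -0.03] w 0.155 q [-0.07 -0.1   1.63 -0.    1.61 -2.01]
tau about nut -0.10 radial F 0.2 ringc [0.6186 0.0315]
```

View pics/s8.png

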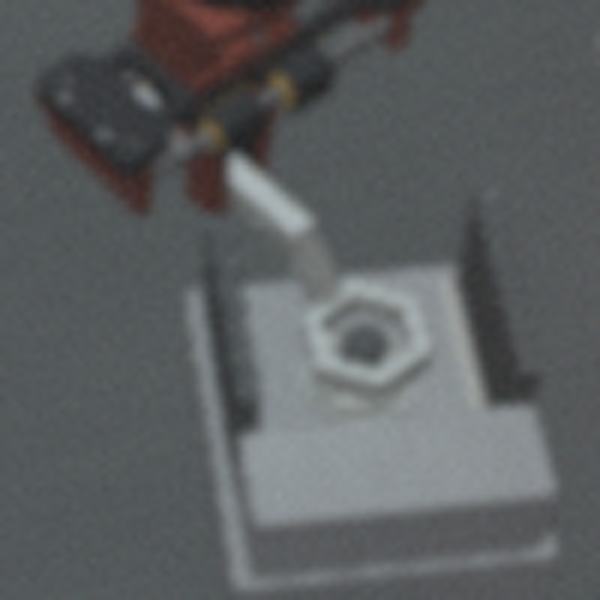

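View pics/d8.png

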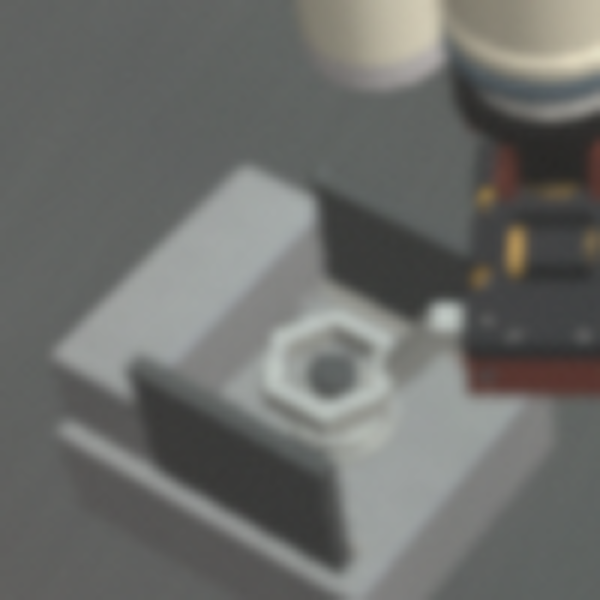

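```bash
python3 -m inch '[[[0,0.0003,0.002],[0,0,0]],[[0,0.0003,0.0035],[0,0,0]],[[0,0.0003,0.0045],[0,0,0]],[[0,0.0003,0.0045],[0,0,0]]]'
python3 - <<'E'
from h import *
rep();tau()
E
```

```text
clock: 13.92
position: [0.5246, -0.0037, 0.0979]
tool_rot: [-0.182, 0.983, 0.0, -0.0]
wrist_force: [-2.0, -0.4, -1.3]
gripper_width: 0.157
t 13.92 p [ 0.5246 -0.0037  0.0979] hd 110.94 tilt [-0.0004  0.    ] F [-2.  -0.4 -1.3] M [0.09 0.08 0.  ] w 0.157 q [-0.07 -0.1   1.64  0.    1.6  -2.01]
tau about nut -0.03 radial F 2.0 ringc [0.618 0.032]
```

```bash
python3 -m inch '[[[0.0004,0,0.001],[0,0,0]],[[0.0004,0,0.002],[0,0,0]],[[0.0004,0,0.003],[0,0,0]],[[0.0004,0,0.003],[0,0,0]]]'
python3 - <<'E'
from h import *
rep();tau()
E
```

```text
clock: 14.25
position: [0.5246, -0.004, 0.0963]
tool_rot: [-0.182, 0.983, -0.0, 0.001]
wrist_force: [-4.0, -0.4, 5.6]
gripper_width: 0.153
t 14.25 p [ 0.5246 -0.004   0.0963] hd 110.95 tilt [ 0.0012 -0.0001] F [-4.  -0.4  5.6] M [0.13 0.25 0.06] w 0.153 q [-0.07 -0.1   1.65 -0.    1.6  -2.01]
tau about nut -0.05 radial F 3.9 ringc [0.618  0.0318]
```

Run:
```python
from h import *
s,R,P=st();d=arm.snapshot("wrist");cv2.imwrite("pics/w9.png",d["pixels"])
g=cv2.cvtColor(d["pixels"],cv2.COLOR_BGR2GRAY)
m=(g>140).astype(np.uint8);m[:,:250]=0;m[:,390:]=0;m[230:]=0
cs,h=cv2.findContours(m,cv2.RETR_CCOMP,cv2.CHAIN_APPROX_NONE)
for c,hh in zip(cs,h[0]):
    if cv2.contourArea(c)>300 and hh[3]>=0:
        M=cv2.moments(c);print((M["m10"]/M["m00"],M["m01"]/M["m00"]),cv2.contourArea(c))
        r=cv2.boundingRect(c);print(r,"depth",np.median(d["z_map"][r[1]-4:r[1]-1,r[0]+10:r[0]+20]))
d3=dict(np.load("w3.npz"));g=cv2.cvtColor(d3["pixels"],cv2.COLOR_BGR2GRAY)
m=(g>140).astype(np.uint8);m[:,:250]=0;m[:,390:]=0;m[230:]=0
cs,h=cv2.findContours(m,cv2.RETR_CCOMP,cv2.CHAIN_APPROX_NONE)
for c,hh in zip(cs,h[0]):
    if cv2.contourArea(c)>300 and hh[3]>=0:
        M=cv2.moments(c);print("ref",(M["m10"]/M["m00"],M["m01"]/M["m00"]),cv2.contourArea(c),cv2.boundingRect(c))
dd=d["z_map"]-d3["z_map"];print("dz ring",[np.round(np.median(dd[y:y+4,x:x+4]),4) for y,x in [(38,300),(36,320),(70,275),(70,358),(108,318)]],"bar",np.median(dd[165:200,312:325]))
p=arm.snapshot("side");cv2.imwrite("pics/d9.png",cv2.resize(p["pixels"][170:250,230:310],None,fx=7,fy=7,interpolation=cv2.INTER_CUBIC))
p=arm.snapshot("scene");cv2.imwrite("pics/s9.png",cv2.resize(p["pixels"][180:260,310:390],None,fx=7,fy=7,interpolation=cv2.INTER_CUBIC))
```

```text
(317.82850288530113, 76.89833365752447) 2570.5
(286, 50, 65, 55) depth 0.15677553
ref (317.83398903195035, 72.76824034334764) 2796.0 (285, 44, 67, 58)
dz ring [np.float32(0.0061), np.float32(0.0071), np.float32(0.0056), np.float32(0.006), np.float32(0.0045)] bar 0.002802506
```

View pics/d9.png

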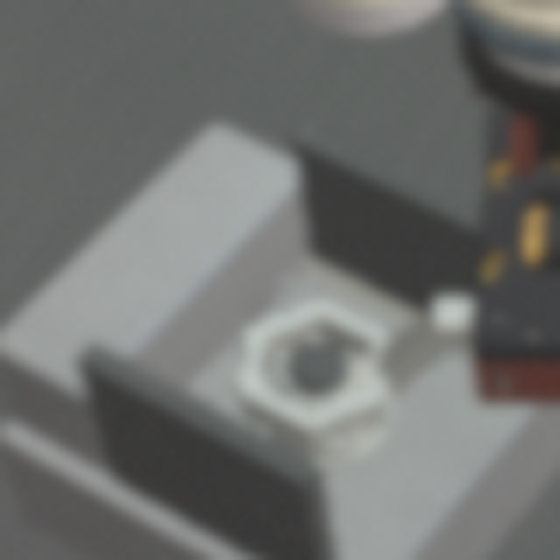

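View pics/s9.png

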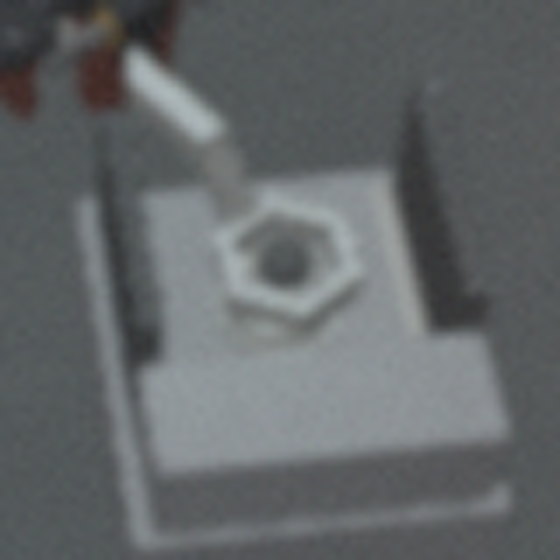

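Run:
```python
from h import *
to([0.64,-0.045,0.25],90)
```

```text
shift mm [ -93.3  -79.6 -153.5] len 0.196 turnz 20.95
```

```bash
python3 -m inch '[[[0,0,-0.03],[0,0,0]],[[0,0,-0.07],[0,0,0]],[[0,0,-0.11],[0,0,5]],[[-0.093,-0.08,-0.153],[0,0,21]],[[-0.093,-0.08,-0.153],[0,0,21]],[[-0.093,-0.08,-0.153],[0,0,21]],[[-0.093,-0.08,-0.153],[0,0,21]],[[-0.093,-0.08,-0.153],[0,0,21]],[[-0.093,-0.08,-0.153],[0,0,21]]]'
python3 - <<'E'
from h import *
rep();s,R,P=st();p=arm.snapshot("wrist");cv2.imwrite("pics/w10.png",p["pixels"]);np.savez("w10.npz",R=R,P=P,**{k:v for k,v in p.items()})
for q in ["nut_axis","nut_flat"]:
    r=arm.spot_point(q,p);print(q,[(round(float(d["score"]),2),np.round(d["centre"],4).tolist()) for d in r[:3]])
n=proj([.6195,.032,.085],p,R,P);print(n)
x,y=int(n[0])-35,int(n[1])-35
c=p["pixels"][y:y+70,x:x+70];c=cv2.normalize(cv2.resize(c,None,fx=8,fy=8,interpolation=cv2.INTER_CUBIC),None,0,255,cv2.NORM_MINMAX);cv2.imwrite("pics/w10b.png",c);print(x,y)
E
```

```text
clock: 15.15
position: [0.6396, -0.0453, 0.2465]
tool_rot: [0.0, 1.0, 0.0, -0.001]
wrist_force: [-1.3, -0.0, -1.4]
gripper_width: 0.155
t 15.15 p [ 0.6396 -0.0453  0.2465] hd 89.97 tilt [-0.0027  0.0005] F [-1.3 -0.  -1.4] M [ 0.05  0.06 -0.02] w 0.155 q [-0.12  0.21  1.05  0.    1.88 -1.69]
nut_axis [(0.89, [0.6208, 0.0319, 0.0918])]
nut_flat [(0.76, [0.6335, 0.0186, 0.0778]), (0.66, [0.756, 0.2266, 0.0021]), (0.48, [0.6178, 0.0266, -0.0019])]
[389.50890757 163.48735941]
354 128
```

View pics/w10.png

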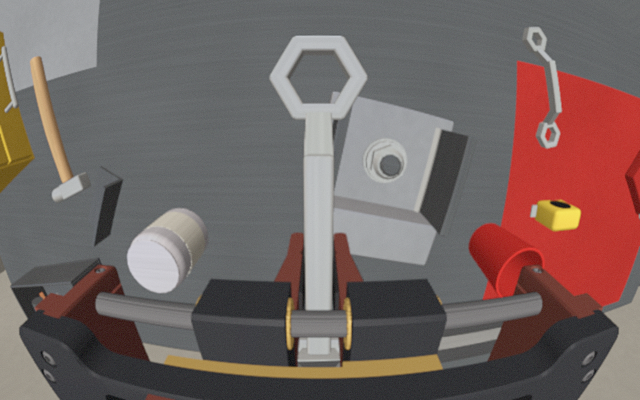

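View pics/w10b.png

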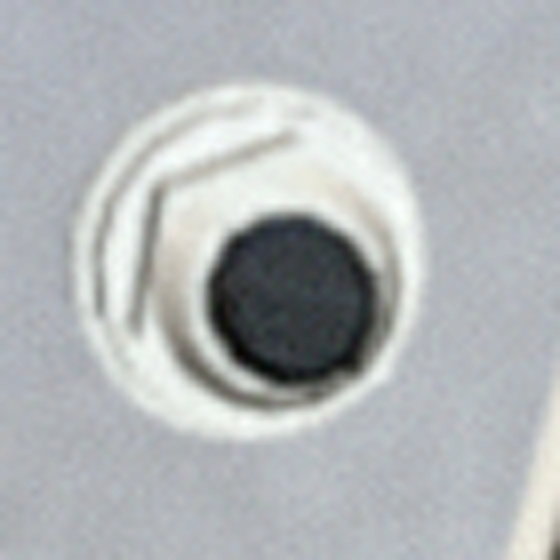

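Run:
```python
from h import *
d=dict(np.load("w10.npz"));R=d["R"];P=d["P"]
f=lambda px,z:onplane(px,d,R,P,z)[:2]
b=lambda u,v:(354+(u+.5)/8-.5,128+(v+.5)/8-.5)
an=lambda v:np.degrees(np.arctan2(v[1],v[0]))
for z in(.082,):
    c0,c1,c2=f(b(160,188),z),f(b(300,130),z),f(b(134,332),z)
    print(c0,np.linalg.norm(c1-c0),np.linalg.norm(c2-c0),"normals mod60",(an(c1-c0)+90)%60,(an(c2-c0)+90)%60)
g=cv2.cvtColor(d["pixels"],cv2.COLOR_BGR2GRAY)
x,y=f(b(292,298),.096);print("stud",x,y)
ax=f(b(292,298),.096);print("corner ang -30 mod 60",(an(c0-ax)-30)%60,np.linalg.norm(c0-ax))
g3=g[30:120,260:380];m=(g>140).astype(np.uint8);m[:,:250]=0;m[:,372:]=0;m[230:]=0
cs,h=cv2.findContours(m,cv2.RETR_CCOMP,cv2.CHAIN_APPROX_NONE)
for c,hh in zip(cs,h[0]):
    if cv2.contourArea(c)>300 and hh[3]>=0:
        M=cv2.moments(c);print("ring",(M["m10"]/M["m00"],M["m01"]/M["m00"]),cv2.contourArea(c))
```

```text
[0.60668328 0.01436489] 0.02080046860965213 0.020081481480046317 normals mod60 23.62112577227043 21.881931037089913
stud 0.618786727916516 0.03004504451971017
corner ang -30 mod 60 22.335596141483677 0.019808094248331666
ring (338.9328952608522, 142.15810434090002) 837.0
ring (317.5090968161143, 75.50103963612735) 2565.0
```

Run:
```python
from h import *
to([0.41,-0.10,0.06],90);rep()
```

```text
shift mm [228.8 -55.2 188.5] len 0.302 turnz 0.01
t 15.3 p [ 0.6387 -0.0448  0.2486] hd 90.01 tilt [0.0002 0.0001] F [ 0.4 -0.1 -2.1] M [-0.04  0.02 -0.01] w 0.152 q [-0.12  0.21  1.05  0.    1.88 -1.69]
```

```bash
python3 -m inch '[[[0.04,-0.01,0],[0,0,0]],[[0.08,-0.02,0],[0,0,0]],[[0.12,-0.03,0.005],[0,0,0]],[[0.155,-0.045,0.025],[0,0,0]],[[0.19,-0.055,0.045],[0,0,0]],[[0.229,-0.055,0.07],[0,0,0]],[[0.229,-0.055,0.11],[0,0,0]],[[0.229,-0.055,0.15],[0,0,0]],[[0.229,-0.055,0.188],[0,0,0]],[[0.229,-0.055,0.21],[0,0,0]],[[0.229,-0.055,0.22],[0,0,0]],[[0.229,-0.055,0.225],[0,0,0]],[[0.229,-0.055,0.2275],[0,0,0]],[[0.229,-0.055,0.2275],[0,0,0]]]'
python3 - <<'E'
from h import *
rep()
E
```

```text
clock: 16.47
position: [0.4112, -0.1003, 0.0223]
tool_rot: [0.0, 1.0, -0.0, 0.001]
wrist_force: [-2.7, 0.5, 0.1]
gripper_width: 0.157
t 16.47 p [ 0.4112 -0.1003  0.0223] hd 89.97 tilt [ 0.0015 -0.0007] F [-2.7  0.5  0.1] M [ 0.15  0.79 -0.01] w 0.157 q [-0.32 -0.35  1.99 -0.    1.5  -1.89]
```

```bash
python3 -m inch '[[[0,0,0.0015],[0,0,0]],[[0,0,0.0015],[0,0,0]],[[0,0,0.0015],[0,0,0]]]' 0.24
python3 -m inch '[[[0,0,0],[0,0,0]],[[0,0,0],[0,0,0]],[[0,0,0],[0,0,0]],[[0,0,0],[0,0,0]],[[0,0,0],[0,0,0]],[[0,0,0],[0,0,0]]]' 0 60
python3 - <<'E'
from h import *
rep()
E
```

```text
clock: 16.72
position: [0.4121, -0.1006, 0.0205]
tool_rot: [0.0, 1.0, -0.0, 0.002]
wrist_force: [0.3, 0.2, 0.1]
gripper_width: 0.237
clock: 17.22
position: [0.4115, -0.1004, 0.0198]
tool_rot: [0.0, 1.0, -0.0, 0.001]
wrist_force: [1.5, -0.2, 5.1]
gripper_width: 0.15
t 17.22 p [ 0.4115 -0.1004  0.0198] hd 89.95 tilt [ 0.0017 -0.0005] F [ 1.5 -0.2  5.1] M [-0.03 -0.21 -0.03] w 0.15 q [-0.32 -0.35  2.    0.    1.5  -1.89]
```

```bash
python3 -m inch '[[[0,0,-0.01],[0,0,0]],[[0,0,-0.04],[0,0,0]],[[0,0,-0.08],[0,0,0]],[[0,0,-0.12],[0,0,0]],[[0,0,-0.16],[0,0,0]],[[0,0,-0.16],[0,0,0]]]'
python3 - <<'E'
from h import *
rep();s,R,P=st();d=arm.snapshot("wrist")
d3=dict(np.load("w3.npz"))
for k,D in (("now",d),("ref",d3)):
    g=cv2.cvtColor(D["pixels"],cv2.COLOR_BGR2GRAY);m=(g>140).astype(np.uint8);m[:,:250]=0;m[:,372:]=0;m[230:]=0
    cs,h=cv2.findContours(m,cv2.RETR_CCOMP,cv2.CHAIN_APPROX_NONE)
    for c,hh in zip(cs,h[0]):
        if cv2.contourArea(c)>300 and hh[3]>=0:
            M=cv2.moments(c);print(k,(M["m10"]/M["m00"],M["m01"]/M["m00"]),cv2.contourArea(c))
dd=d["z_map"]-d3["z_map"];print("dz ring",[np.round(np.median(dd[y:y+4,x:x+4]),4) for y,x in [(38,300),(36,320),(70,275),(70,358),(108,318)]],"bar",np.median(dd[165:200,312:325]))
at(112.5,0.121)
E
```

```text
clock: 17.72
position: [0.4128, -0.1009, 0.1878]
tool_rot: [0.0, 1.0, -0.002, 0.005]
wrist_force: [0.9, -0.4, -0.7]
gripper_width: 0.152
t 17.72 p [ 0.4128 -0.1009  0.1878] hd 89.96 tilt [ 0.0106 -0.0037] F [ 0.9 -0.4 -0.7] M [ 0.03 -0.04 -0.  ] w 0.152 q [-0.32 -0.4   1.74 -0.    1.8  -1.89]
now (318.0496046010065, 72.92451473759886) 2782.0
ref (317.83398903195035, 72.76824034334764) 2796.0
dz ring [np.float32(-0.001), np.float32(-0.0008), np.float32(-0.0008), np.float32(-0.0012), np.float32(-0.0009)] bar -0.00084111094
shift mm [-114.4   94.7   63.3] len 0.161 turnz -22.54
```

```bash
python3 -m inch '[[[-0.02,0.02,0],[0,0,-5]],[[-0.05,0.04,0],[0,0,-11]],[[-0.08,0.065,0],[0,0,-17]],[[-0.114,0.0945,0],[0,0,-22.5]],[[-0.114,0.0945,0],[0,0,-22.5]],[[-0.114,0.0945,0.02],[0,0,-22.5]],[[-0.114,0.0945,0.045],[0,0,-22.5]],[[-0.114,0.0945,0.06],[0,0,-22.5]],[[-0.114,0.0945,0.062],[0,0,-22.5]],[[-0.114,0.0945,0.062],[0,0,-22.5]],[[-0.114,0.0945,0.062],[0,0,-22.5]]]'
python3 - <<'E'
from h import *
rep();tau();at(112.5,0.107);p=arm.snapshot("scene");rep();tau();at(112.5,0.107)
cv2.imwrite("pics/s11.png",cv2.resize(p["pixels"][180:260,310:390],None,fx=7,fy=7,interpolation=cv2.INTER_CUBIC))
E
```

```text
clock: 18.68
position: [0.5246, -0.0059, 0.1171]
tool_rot: [-0.195, 0.981, 0.0, -0.0]
wrist_force: [-0.7, 0.4, -3.0]
gripper_width: 0.157
t 18.68 p [ 0.5246 -0.0059  0.1171] hd 112.44 tilt [-0.0009  0.    ] F [-0.7  0.4 -3. ] M [ 0.04 -0.   -0.02] w 0.157 q [-0.08 -0.11  1.61 -0.    1.64 -2.04]
tau about nut -0.08 radial F 0.5 ringc [0.617  0.0322]
shift mm [-2.2 -1.3 10.1] len 0.01 turnz -0.06
t 18.73 p [ 0.5251 -0.006   0.118 ] hd 112.44 tilt [ 0.0009 -0.0001] F [-0.3 -0.3 -2.6] M [ 0.08 -0.04  0.03] w 0.156 q [-0.08 -0.11  1.61 -0.    1.64 -2.04]
tau about nut 0.05 radial F 0.4 ringc [0.6175 0.0322]
shift mm [-1.7 -1.  11. ] len 0.011 turnz -0.06
```

View pics/s11.png

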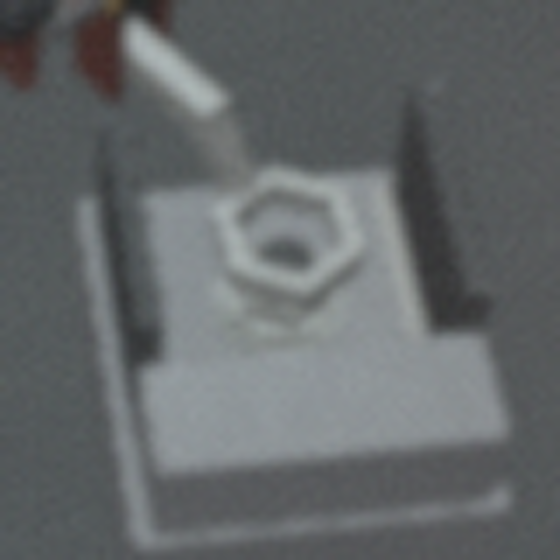

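```bash
python3 -m inch '[[[-0.0014,-0.001,0.005],[0,0,0]],[[-0.0014,-0.001,0.01],[0,0,0]],[[-0.0014,-0.001,0.013],[0,0,0]],[[-0.0014,-0.001,0.014],[0,0,0]],[[-0.0014,-0.001,0.014],[0,0,0]]]'
python3 - <<'E'
from h import *
rep();tau()
E
```

```text
clock: 19.15
position: [0.5263, -0.0062, 0.1026]
tool_rot: [-0.195, 0.981, 0.0, -0.0]
wrist_force: [-0.2, -0.0, -2.8]
gripper_width: 0.155
t 19.15 p [ 0.5263 -0.0062  0.1026] hd 112.45 tilt [-0.0008  0.0001] F [-0.2 -0.  -2.8] M [ 0.06  0.01 -0.02] w 0.155 q [-0.08 -0.1   1.63  0.    1.61 -2.04]
tau about nut -0.03 radial F 0.2 ringc [0.6188 0.032 ]
```

Underside at about 82.5 mm with no contact; continue in small steps.

```bash
python3 -m inch '[[[0,0,0.0015],[0,0,0]],[[0,0,0.003],[0,0,0]],[[0,0,0.004],[0,0,0]],[[0,0,0.004],[0,0,0]]]'
python3 - <<'E'
from h import *
rep();tau()
E
```

```text
clock: 19.48
position: [0.5265, -0.0062, 0.0989]
tool_rot: [-0.195, 0.981, 0.0, -0.0]
wrist_force: [0.1, -0.6, -1.8]
gripper_width: 0.16
t 19.48 p [ 0.5265 -0.0062  0.0989] hd 112.45 tilt [-0.0004  0.    ] F [ 0.1 -0.6 -1.8] M [ 0.04  0.03 -0.02] w 0.16 q [-0.08 -0.1   1.64 -0.    1.6  -2.04]
tau about nut 0.04 radial F 0.1 ringc [0.6189 0.032 ]
```

```bash
python3 -m inch '[[[0,0,0.0015],[0,0,0]],[[0,0,0.003],[0,0,0]],[[0,0,0.0045],[0,0,0]],[[0,0,0.0045],[0,0,0]]]'
python3 - <<'E'
from h import *
rep();tau()
E
```

```text
clock: 19.82
position: [0.5264, -0.0061, 0.0942]
tool_rot: [-0.195, 0.981, 0.0, -0.0]
wrist_force: [0.3, 0.1, -2.0]
gripper_width: 0.152
t 19.82 p [ 0.5264 -0.0061  0.0942] hd 112.46 tilt [-0.0006  0.0001] F [ 0.3  0.1 -2. ] M [0.08 0.03 0.01] w 0.152 q [-0.08 -0.09  1.64  0.    1.59 -2.04]
tau about nut 0.02 radial F -0.3 ringc [0.6188 0.0321]
```

```bash
sed -i 's/^A=.*/A=np.array([0.6188,0.0321])/' h.py; python3 -m inch '[[[-0.0002,0.007,0],[0,0,4]],[[-0.001,0.0139,0],[0,0,8]],[[-0.0022,0.0208,0],[0,0,12]],[[-0.0039,0.0276,0],[0,0,16]],[[-0.006,0.0342,0],[0,0,20]],[[-0.0086,0.0407,0],[0,0,24]],[[-0.0107,0.0454,0],[0,0,27]],[[-0.0107,0.0454,0],[0,0,27]]]'
python3 - <<'E'
from h import *
rep();tau();arm.snapshot("scene");tau()
E
```

```text
clock: 20.48
position: [0.5195, 0.0398, 0.0945]
tool_rot: [0.041, 0.999, -0.001, 0.0]
wrist_force: [3.4, -3.6, -3.6]
gripper_width: 0.159
t 20.48 p [0.5195 0.0398 0.0945] hd 85.36 tilt [ 0.0008 -0.0011] F [ 3.4 -3.6 -3.6] M [-0.5  -0.36 -0.22] w 0.159 q [ 0.01 -0.11  1.66 -0.    1.59 -1.48]
tau about nut 0.11 radial F -3.7 ringc [0.6192 0.0317]
tau about nut -0.09 radial F -3.3 ringc [0.6192 0.0317]
```

```bash
cat > r.py <<'E'
from h import *
rep();tau()
E
python3 -m inch '[[[0,0.0026,0],[0,0,1.5]],[[-0.0001,0.0052,0],[0,0,3]]]' >/dev/null; python3 r.py; python3 -m inch '[[[0,0.0026,0],[0,0,1.5]],[[-0.0001,0.0052,0],[0,0,3]]]' >/dev/null; python3 r.py
```

```text
t 20.7 p [0.52   0.0443 0.0946] hd 82.47 tilt [ 0.0007 -0.0008] F [ 3.7 -2.5 -3.6] M [-0.42 -0.43  0.01] w 0.156 q [ 0.02 -0.11  1.66 -0.    1.59 -1.42]
tau about nut 0.21 radial F -4.0 ringc [0.6191 0.0312]
t 20.87 p [0.5208 0.0495 0.0946] hd 79.47 tilt [ 0.0007 -0.0008] F [ 3.5 -3.3 -3.8] M [-0.47 -0.51  0.02] w 0.156 q [ 0.03 -0.1   1.65 -0.    1.59 -1.36]
tau about nut 0.29 radial F -4.1 ringc [0.6191 0.0312]
```

```bash
python3 -m inch '[[[-0.0001,0.0026,0],[0,0,1.5]],[[-0.0003,0.0052,0],[0,0,3]]]' >/dev/null; python3 r.py; python3 -m inch '[[[0,0.0026,0],[0,0,1.5]],[[-0.0001,0.0052,0],[0,0,3]]]' >/dev/null; python3 r.py
```

```text
t 21.03 p [0.5219 0.0546 0.0946] hd 76.47 tilt [ 0.0004 -0.0007] F [ 2.7 -2.1 -4.3] M [-0.36 -0.26  0.12] w 0.163 q [ 0.04 -0.1   1.65 -0.    1.59 -1.29]
tau about nut 0.26 radial F -3.1 ringc [0.6192 0.0312]
t 21.2 p [0.5233 0.0596 0.0946] hd 73.48 tilt [ 0.0005 -0.0007] F [ 2.2 -1.7 -3.9] M [-0.4  -0.34  0.08] w 0.152 q [ 0.05 -0.09  1.64 -0.    1.59 -1.23]
tau about nut 0.18 radial F -2.6 ringc [0.6192 0.0312]
```

```bash
python3 -m inch '[[[0,0.0026,0],[0,0,1.5]],[[-0.0001,0.0052,0],[0,0,3]]]' >/dev/null; python3 r.py
```

```text
t 21.37 p [0.5249 0.0646 0.0946] hd 70.48 tilt [ 0.0005 -0.0007] F [ 2.1 -2.5 -4. ] M [-0.36 -0.35  0.07] w 0.154 q [ 0.06 -0.09  1.64 -0.    1.59 -1.17]
tau about nut 0.23 radial F -2.8 ringc [0.6191 0.0312]
```

```bash
python3 -m inch '[[[0,0.0026,0],[0,0,1.5]],[[-0.0001,0.0052,0],[0,0,3]]]' >/dev/null; python3 r.py
```

```text
t 21.53 p [0.5267 0.0695 0.0946] hd 67.48 tilt [ 0.0005 -0.0007] F [ 3.7 -1.8 -3.2] M [-0.4  -0.38  0.12] w 0.154 q [ 0.07 -0.08  1.63 -0.    1.59 -1.11]
tau about nut 0.14 radial F -4.1 ringc [0.6191 0.0312]
```

```bash
python3 -m inch '[[[0,0.0026,0],[0,0,1.5]],[[-0.0001,0.0052,0],[0,0,3]]]' >/dev/null; python3 r.py;python3 -m inch '[[[0,0.0026,0],[0,0,1.5]],[[-0.0001,0.0052,0],[0,0,3]]]' >/dev/null; python3 r.py
```

```text
t 21.7 p [0.5289 0.0742 0.0946] hd 64.48 tilt [ 0.0006 -0.0006] F [ 2.7 -2.4 -4.4] M [-0.34 -0.38  0.1 ] w 0.153 q [ 0.08 -0.07  1.62 -0.    1.59 -1.05]
tau about nut 0.20 radial F -3.5 ringc [0.6191 0.0312]
t 21.87 p [0.5312 0.0789 0.0945] hd 61.48 tilt [ 0.0006 -0.0006] F [ 2.8 -3.1 -4.3] M [-0.4  -0.38  0.08] w 0.155 q [ 0.08 -0.07  1.62 -0.    1.59 -0.99]
tau about nut 0.22 radial F -3.9 ringc [0.6191 0.0311]
```

```bash
python3 -m inch '[[[0,0.0026,0],[0,0,1.5]],[[-0.0001,0.0052,0],[0,0,3]]]' >/dev/null; python3 r.py
```

```text
t 22.03 p [0.5338 0.0834 0.0945] hd 58.49 tilt [ 0.0006 -0.0006] F [ 2.1 -2.4 -3.7] M [-0.35 -0.39  0.11] w 0.155 q [ 0.09 -0.06  1.61 -0.    1.59 -0.93]
tau about nut 0.20 radial F -3.1 ringc [0.6191 0.0312]
```

```bash
python3 -m inch '[[[0,0.0026,0],[0,0,1.5]],[[-0.0001,0.0052,0],[0,0,3]]]' >/dev/null; python3 r.py
```

```text
t 22.2 p [0.5366 0.0878 0.0945] hd 55.49 tilt [ 0.0006 -0.0006] F [ 3.2 -2.3 -4. ] M [-0.31 -0.41  0.21] w 0.155 q [ 0.1  -0.05  1.6  -0.    1.59 -0.87]
tau about nut 0.22 radial F -4.0 ringc [0.619  0.0312]
```

```bash
python3 -m inch '[[[0,0.0026,0],[0,0,1.5]],[[-0.0001,0.0052,0],[0,0,3]]]' >/dev/null; python3 r.py
```

```text
t 22.37 p [0.5397 0.092  0.0945] hd 52.49 tilt [ 0.0006 -0.0006] F [ 2.4 -2.6 -4.4] M [-0.32 -0.4   0.22] w 0.156 q [ 0.11 -0.04  1.59 -0.    1.59 -0.81]
tau about nut 0.29 radial F -3.5 ringc [0.619  0.0311]
```

```bash
python3 -m inch '[[[0,0.0026,0],[0,0,1.5]],[[-0.0001,0.0052,0],[0,0,3]]]' >/dev/null; python3 r.py
```

```text
t 22.53 p [0.5429 0.0961 0.0945] hd 49.5 tilt [ 0.0007 -0.0006] F [ 2.3 -2.1 -3.5] M [-0.3  -0.41  0.29] w 0.156 q [ 0.11 -0.03  1.58 -0.    1.59 -0.75]
tau about nut 0.30 radial F -3.1 ringc [0.619  0.0311]
```

```bash
python3 -m inch '[[[0,0.0026,0],[0,0,1.5]],[[-0.0001,0.0052,0],[0,0,3]]]' >/dev/null; python3 r.py
```

```text
t 22.7 p [0.5464 0.1    0.0945] hd 46.49 tilt [ 0.0007 -0.0005] F [ 2.9 -2.2 -4.2] M [-0.32 -0.48  0.27] w 0.152 q [ 0.12 -0.02  1.57 -0.    1.59 -0.69]
tau about nut 0.23 radial F -3.6 ringc [0.6189 0.0312]
```

```bash
python3 -m inch '[[[0,0.0026,0],[0,0,1.5]],[[-0.0001,0.0052,0],[0,0,3]]]' >/dev/null; python3 r.py
```

```text
t 22.87 p [0.5498 0.1034 0.0945] hd 43.5 tilt [ 0.     -0.0011] F [ 1.5 -2.6 -4. ] M [-0.57 -0.18  0.45] w 0.156 q [ 0.13 -0.    1.56 -0.    1.59 -0.63]
tau about nut 0.53 radial F -2.9 ringc [0.6187 0.0309]
```

```bash
python3 -m inch '[[[0,0.0026,0],[0,0,1.5]],[[-0.0001,0.0052,0],[0,0,3]]]' >/dev/null; python3 r.py
```

```text
t 23.03 p [0.5536 0.1069 0.0945] hd 40.52 tilt [-0.0003 -0.0012] F [-0.3 -3.4 -3.6] M [-0.58 -0.15  0.54] w 0.156 q [ 0.13  0.01  1.54 -0.    1.59 -0.58]
tau about nut 0.79 radial F -2.4 ringc [0.6185 0.0309]
```

```bash
python3 -m inch '[[[-0.0002,-0.007,0],[0,0,-4]],[[-0.0011,-0.0148,0],[0,0,-8.5]],[[-0.0011,-0.0148,0],[0,0,-8.5]]]'; python3 r.py
python3 -m inch '[[[0,0,-0.008],[0,0,0]],[[0,0,-0.018],[0,0,0]],[[0,0,-0.024],[0,0,0]],[[0,0,-0.024],[0,0,0]]]'
python3 - <<'E'
from h import *
rep();tau();d=arm.snapshot("wrist");cv2.imwrite("pics/w12.png",d["pixels"])
d3=dict(np.load("w3.npz"))
g=cv2.cvtColor(d["pixels"],cv2.COLOR_BGR2GRAY);m=(g>140).astype(np.uint8);m[:,:250]=0;m[:,372:]=0;m[230:]=0
cs,h=cv2.findContours(m,cv2.RETR_CCOMP,cv2.CHAIN_APPROX_NONE)
for c,hh in zip(cs,h[0]):
        if cv2.contourArea(c)>300 and hh[3]>=0:
            M=cv2.moments(c);print((M["m10"]/M["m00"],M["m01"]/M["m00"]),cv2.contourArea(c))
dd=d["z_map"]-d3["z_map"];print("dz ring",[np.round(np.median(dd[y:y+4,x:x+4]),4) for y,x in [(38,300),(36,320),(70,275),(70,358),(108,318)]],"bar",np.median(dd[165:200,312:325]))
E
```

```text
clock: 23.28
position: [0.5425, 0.0966, 0.0947]
tool_rot: [0.349, 0.937, -0.0, -0.0]
wrist_force: [1.8, 0.8, -3.2]
gripper_width: 0.155
t 23.28 p [0.5425 0.0966 0.0947] hd 49.19 tilt [-0.0004  0.0001] F [ 1.8  0.8 -3.2] M [ 0.14 -0.29  0.21] w 0.155 q [ 0.11 -0.03  1.58  0.    1.59 -0.74]
tau about nut 0.03 radial F -0.8 ringc [0.6182 0.0313]
clock: 23.62
position: [0.5439, 0.0977, 0.1214]
tool_rot: [0.351, 0.936, 0.001, 0.001]
wrist_force: [-0.0, -0.1, -1.5]
gripper_width: 0.15
t 23.62 p [0.5439 0.0977 0.1214] hd 48.92 tilt [0.0035 0.0008] F [-0.  -0.1 -1.5] M [-0.06 -0.04  0.03] w 0.15 q [ 0.12 -0.04  1.54  0.    1.64 -0.74]
tau about nut 0.04 radial F -0.1 ringc [0.6193 0.032 ]
(317.63395750810224, 73.02520705797623) 2777.0
dz ring [np.float32(-0.0007), np.float32(-0.0007), np.float32(-0.0008), np.float32(-0.0008), np.float32(-0.0006)] bar -0.00090768933
```

```bash
python3 -m inch '[[[-0.0007,-0.0122,0],[0,0,-7]],[[-0.003,-0.0242,0],[0,0,-14]],[[-0.0066,-0.0358,0],[0,0,-21]],[[-0.0117,-0.0469,0],[0,0,-28]],[[-0.0181,-0.0574,0],[0,0,-35]],[[-0.0257,-0.0669,0],[0,0,-42]],[[-0.0344,-0.0755,0],[0,0,-49]],[[-0.0441,-0.0829,0],[0,0,-56]],[[-0.0515,-0.0875,0],[0,0,-61]],[[-0.0515,-0.0875,0],[0,0,-61]],[[-0.0515,-0.0875,0],[0,0,-61]]]'
python3 - <<'E'
from h import *
rep();tau();at(110,.103);arm.snapshot("wrist");rep();tau();at(110,.103)
E
```

```text
clock: 24.58
position: [0.5241, -0.0024, 0.1184]
tool_rot: [-0.171, 0.985, 0.0, -0.0]
wrist_force: [-0.2, 0.2, -1.7]
gripper_width: 0.153
t 24.58 p [ 0.5241 -0.0024  0.1184] hd 109.74 tilt [-0.0007  0.0005] F [-0.2  0.2 -1.7] M [ 0.07  0.   -0.  ] w 0.153 q [-0.07 -0.11  1.61  0.    1.64 -1.99]
tau about nut -0.03 radial F 0.1 ringc [0.6182 0.0313]
shift mm [-0.8  0.1 15.4] len 0.015 turnz -0.26
t 24.63 p [ 0.5241 -0.0021  0.1184] hd 109.77 tilt [-0.0006  0.0005] F [ 0.5  0.2 -2.1] M [0.06 0.01 0.04] w 0.158 q [-0.07 -0.11  1.61  0.    1.64 -1.99]
tau about nut 0.03 radial F -0.5 ringc [0.6182 0.0318]
shift mm [-0.7 -0.3 15.4] len 0.015 turnz -0.23
```

```bash
python3 -m inch '[[[-0.0006,0,0.007],[0,0,0]],[[-0.0006,0,0.012],[0,0,0]],[[-0.0006,0,0.015],[0,0,0]],[[-0.0006,0,0.0165],[0,0,0]],[[-0.0006,0,0.0165],[0,0,0]]]';python3 r.py
```

```text
clock: 25.05
position: [0.5245, -0.002, 0.1018]
tool_rot: [-0.173, 0.985, 0.0, -0.0]
wrist_force: [0.2, 0.1, -2.1]
gripper_width: 0.157
t 25.05 p [ 0.5245 -0.002   0.1018] hd 109.96 tilt [-0.0008  0.0002] F [ 0.2  0.1 -2.1] M [0.1  0.04 0.06] w 0.157 q [-0.07 -0.1   1.64  0.    1.61 -1.99]
tau about nut 0.05 radial F -0.3 ringc [0.6185 0.0322]
```

```bash
python3 -m inch '[[[-0.0003,0,0.0015],[0,0,0]],[[-0.0003,0,0.003],[0,0,0]],[[-0.0003,0,0.0035],[0,0,0]]]';python3 r.py
```

```text
clock: 25.3
position: [0.5253, -0.0023, 0.0986]
tool_rot: [-0.173, 0.985, -0.0, 0.0]
wrist_force: [-0.8, -0.4, -2.2]
gripper_width: 0.154
t 25.3 p [ 0.5253 -0.0023  0.0986] hd 109.94 tilt [ 0.0004 -0.0004] F [-0.8 -0.4 -2.2] M [-0.08 -0.   -0.04] w 0.154 q [-0.07 -0.1   1.64 -0.    1.6  -1.99]
tau about nut -0.04 radial F 0.9 ringc [0.6193 0.0318]
```

```bash
python3 -m inch '[[[0,0,0.0015],[0,0,0]],[[0,0,0.003],[0,0,0]],[[0,0,0.0043],[0,0,0]],[[0,0,0.0043],[0,0,0]]]';python3 r.py
```

```text
clock: 25.63
position: [0.5249, -0.0023, 0.0937]
tool_rot: [-0.173, 0.985, 0.0, -0.0]
wrist_force: [0.7, -1.1, -3.0]
gripper_width: 0.153
t 25.63 p [ 0.5249 -0.0023  0.0937] hd 109.95 tilt [-0.0007 -0.    ] F [ 0.7 -1.1 -3. ] M [-0.04 -0.02 -0.06] w 0.153 q [-0.07 -0.1   1.65 -0.    1.59 -1.99]
tau about nut 0.07 radial F -0.3 ringc [0.6189 0.0319]
```

```bash
python3 -m inch '[[[0,0.0035,0],[0,0,2]],[[-0.0002,0.007,0],[0,0,4]],[[-0.0005,0.0105,0],[0,0,6]]]' >/dev/null;python3 r.py;python3 -m inch '[[[0,0.0017,0],[0,0,1]],[[-0.0001,0.0035,0],[0,0,2]]]'>/dev/null;python3 r.py
```

```text
t 25.88 p [0.522  0.0075 0.0941] hd 103.81 tilt [-0.0001 -0.0008] F [-0.1 -2.7 -2.8] M [-0.52 -0.09 -0.16] w 0.155 q [-0.05 -0.11  1.65 -0.    1.59 -1.86]
tau about nut 0.10 radial F 0.8 ringc [0.6191 0.0314]
t 26.05 p [0.5214 0.0105 0.0942] hd 101.89 tilt [ 0.0002 -0.0017] F [ 0.5 -4.8 -3.1] M [-0.99 -0.17  0.01] w 0.151 q [-0.04 -0.11  1.66 -0.    1.59 -1.82]
tau about nut 0.49 radial F 0.5 ringc [0.6192 0.0312]
```

```bash
python3 -m inch '[[[0,0.0017,0],[0,0,1]],[[-0.0001,0.0035,0],[0,0,2]]]'>/dev/null;python3 r.py
```

```text
t 26.22 p [0.5208 0.0138 0.0943] hd 99.88 tilt [ 0.0002 -0.0019] F [ 1.6 -6.4 -2.9] M [-1.09 -0.15  0.15] w 0.154 q [-0.04 -0.11  1.66 -0.    1.59 -1.78]
tau about nut 0.80 radial F -0.4 ringc [0.6193 0.0309]
```

```bash
python3 -m inch '[[[0,0.0017,0],[0,0,1]],[[-0.0001,0.0035,0],[0,0,2]]]'>/dev/null;python3 r.py
```

```text
t 26.38 p [0.5202 0.0172 0.0942] hd 97.88 tilt [ 0.0001 -0.002 ] F [ 1.  -6.1 -3.9] M [-1.15 -0.09  0.2 ] w 0.156 q [-0.03 -0.11  1.66 -0.    1.59 -1.74]
tau about nut 0.82 radial F -0.1 ringc [0.6192 0.0309]
```

```bash
python3 -m inch '[[[0,0.0017,0],[0,0,1]],[[-0.0001,0.0035,0],[0,0,2]]]'>/dev/null;python3 r.py
```

```text
t 26.55 p [0.5198 0.0206 0.0942] hd 95.88 tilt [-0.     -0.0021] F [-0.3 -7.  -3.3] M [-1.16 -0.08  0.2 ] w 0.149 q [-0.02 -0.11  1.66 -0.    1.59 -1.7 ]
tau about nut 0.90 radial F 1.1 ringc [0.6193 0.0309]
```

```bash
python3 -m inch '[[[-0.0002,-0.007,0],[0,0,-4]],[[-0.001,-0.0139,0],[0,0,-8]],[[-0.001,-0.0139,0],[0,0,-8]]]'; python3 r.py
python3 -m inch '[[[0,0,-0.008],[0,0,0]],[[0,0,-0.02],[0,0,0]],[[0,0,-0.05],[0,0,0]],[[0,0,-0.09],[0,0,0]],[[0,0,-0.09],[0,0,0]]]'
python3 - <<'E'
from h import *
rep();to([0.443,-0.25,0.03],78.5);to([0.64,-0.045,0.25],90)
E
```

```text
clock: 26.8
position: [0.5222, 0.0074, 0.0942]
tool_rot: [-0.122, 0.992, 0.0, -0.0]
wrist_force: [0.1, -0.7, -2.5]
gripper_width: 0.152
t 26.8 p [0.5222 0.0074 0.0942] hd 104.05 tilt [-0.0003  0.0003] F [ 0.1 -0.7 -2.5] M [-0.1   0.05 -0.03] w 0.152 q [-0.05 -0.11  1.65  0.    1.59 -1.87]
tau about nut 0.05 radial F 0.0 ringc [0.6192 0.0317]
clock: 27.22
position: [0.5248, 0.0087, 0.1947]
tool_rot: [-0.121, 0.993, -0.001, 0.007]
wrist_force: [1.4, -0.1, -0.7]
gripper_width: 0.158
t 27.22 p [0.5248 0.0087 0.1947] hd 103.93 tilt [0.0136 0.0004] F [ 1.4 -0.1 -0.7] M [ 0.04 -0.07  0.  ] w 0.158 q [-0.05 -0.13  1.5   0.    1.76 -1.86]
shift mm [ 143.9 -230.9  163.5] len 0.317 turnz 25.43
shift mm [-99.6 -80.  -53.7] len 0.139 turnz 13.93
```

```bash
python3 -m inch '[[[-0.04,-0.03,-0.02],[0,0,5]],[[-0.08,-0.06,-0.04],[0,0,10]],[[-0.1,-0.08,-0.053],[0,0,14]],[[-0.1,-0.08,-0.053],[0,0,14]],[[-0.1,-0.08,-0.053],[0,0,14]]]' >/dev/null
python3 - <<'E'
from h import *
rep();s,R,P=st();p=arm.snapshot("wrist");np.savez("w13.npz",R=R,P=P,**{k:v for k,v in p.items()})
n=proj([.619,.032,.085],p,R,P);print(n)
x,y=int(n[0])-35,int(n[1])-35
c=p["pixels"][y:y+70,x:x+70];c=cv2.normalize(cv2.resize(c,None,fx=8,fy=8,interpolation=cv2.INTER_CUBIC),None,0,255,cv2.NORM_MINMAX);cv2.imwrite("pics/w13b.png",c);print(x,y);to([0.443,-0.25,0.03],78.5)
E
```

```text
t 27.63 p [ 0.6409 -0.0464  0.2386] hd 89.84 tilt [0.0023 0.0002] F [ 0.8  1.1 -2.4] M [ 0.01 -0.04  0.02] w 0.156 q [-0.13  0.21  1.07  0.    1.86 -1.69]
[392.30046405 162.43553147]
357 127
shift mm [ 196.2 -205.   207.7] len 0.352 turnz 11.41
```

View pics/w13b.png

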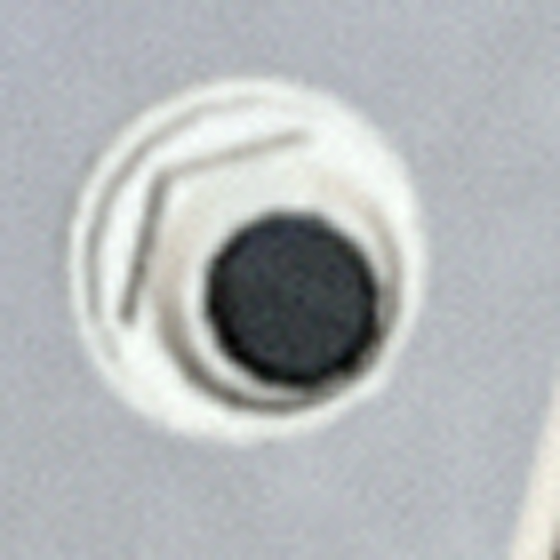

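Run:
```python
from h import *
d=dict(np.load("w13.npz"));R=d["R"];P=d["P"]
f=lambda px,z:onplane(px,d,R,P,z)[:2]
b=lambda u,v:(357+(u+.5)/8-.5,127+(v+.5)/8-.5)
an=lambda v:np.degrees(np.arctan2(v[1],v[0]))
c0,c1,c2=f(b(165,178),.082),f(b(308,132),.082),f(b(127,325),.082)
print((an(c1-c0)+90)%60,(an(c2-c0)+90)%60,(an(c0-f(b(292,298),.096))-30)%60)
```

```text
18.87900828393748 17.536401778679434 17.971148181722327
```

```bash
python3 -m inch '[[[0.04,-0.01,0],[0,0,2]],[[0.075,-0.03,0],[0,0,5]],[[0.11,-0.055,0],[0,0,8]],[[0.14,-0.085,0],[0,0,11]],[[0.165,-0.115,0.01],[0,0,11.4]],[[0.185,-0.145,0.03],[0,0,11.4]],[[0.196,-0.175,0.05],[0,0,11.4]],[[0.196,-0.205,0.075],[0,0,11.4]],[[0.196,-0.205,0.115],[0,0,11.4]],[[0.196,-0.205,0.155],[0,0,11.4]],[[0.196,-0.205,0.19],[0,0,11.4]],[[0.196,-0.205,0.205],[0,0,11.4]],[[0.196,-0.205,0.205],[0,0,11.4]],[[0.196,-0.205,0.205],[0,0,11.4]]]'; python3 r.py
```

```text
clock: 28.85
position: [0.4416, -0.249, 0.0321]
tool_rot: [0.099, 0.995, 0.001, -0.001]
wrist_force: [0.8, -0.4, -2.4]
gripper_width: 0.154
t 28.85 p [ 0.4416 -0.249   0.0321] hd 78.59 tilt [-0.001   0.0013] F [ 0.8 -0.4 -2.4] M [ 0.02  0.04 -0.03] w 0.154 q [-0.58 -0.11  1.77  0.    1.48 -1.95]
tau about nut 0.26 radial F -0.1 ringc [ 0.5396 -0.2687]
```

```bash
python3 -m inch '[[[0,0,0.004],[0,0,0]],[[0,0,0.008],[0,0,0]],[[0,0,0.011],[0,0,0]],[[0,0,0.0115],[0,0,0]],[[0,0,0.0115],[0,0,0]]]'; python3 r.py
```

```text
clock: 29.27
position: [0.4425, -0.2505, 0.0211]
tool_rot: [0.1, 0.995, -0.0, 0.0]
wrist_force: [-1.1, -0.0, -2.3]
gripper_width: 0.154
t 29.27 p [ 0.4425 -0.2505  0.0211] hd 78.56 tilt [ 0.0004 -0.0002] F [-1.1 -0.  -2.3] M [ 0.03  0.   -0.05] w 0.154 q [-0.58 -0.1   1.78  0.    1.46 -1.95]
tau about nut -0.35 radial F 0.6 ringc [ 0.5405 -0.2703]
```

```bash
python3 -m inch '[[[0,0,0.0007],[0,0,0]],[[0,0,0.0012],[0,0,0]],[[0,0,0.0012],[0,0,0]]]'; python3 r.py
```

```text
clock: 29.52
position: [0.4426, -0.2506, 0.0199]
tool_rot: [0.1, 0.995, -0.0, 0.0]
wrist_force: [0.9, -0.1, -1.9]
gripper_width: 0.153
t 29.52 p [ 0.4426 -0.2506  0.0199] hd 78.55 tilt [ 0.0004 -0.0003] F [ 0.9 -0.1 -1.9] M [-0.05 -0.13  0.02] w 0.153 q [-0.58 -0.1   1.78  0.    1.46 -1.95]
tau about nut 0.30 radial F -0.4 ringc [ 0.5406 -0.2704]
```

```bash
python3 -m inch '[[[0,0,0.0004],[0,0,0]],[[0,0,0.0008],[0,0,0]],[[0,0,0.0008],[0,0,0]]]'; python3 r.py
```

```text
clock: 29.77
position: [0.4426, -0.2506, 0.0199]
tool_rot: [0.1, 0.995, -0.0, 0.0]
wrist_force: [-3.3, 1.9, 5.6]
gripper_width: 0.157
t 29.77 p [ 0.4426 -0.2506  0.0199] hd 78.55 tilt [ 0.0006 -0.0004] F [-3.3  1.9  5.6] M [0.3  0.46 0.02] w 0.157 q [-0.58 -0.1   1.78 -0.    1.46 -1.95]
tau about nut -1.24 radial F 0.2 ringc [ 0.5406 -0.2704]
```

Contact with the bench (about +8 N). Release gently, then open and rise.

```bash
python3 -m inch '[[[0,0,0],[0,0,0]],[[0,0,0],[0,0,0]],[[0,0,0],[0,0,0]],[[0,0,0],[0,0,0]],[[0,0,0],[0,0,0]],[[0,0,0],[0,0,0]]]' 0.6 ; python3 -m inch '[[[0,0,-0.02],[0,0,0]],[[0,0,-0.05],[0,0,0]],[[0,0,-0.09],[0,0,0]],[[0,0,-0.13],[0,0,0]],[[0,0,-0.17],[0,0,0]],[[0,0,-0.2],[0,0,0]],[[0,0,-0.2],[0,0,0]],[[0,0,-0.2],[0,0,0]]]'
python3 - <<'E'
from h import *
rep()
for n in ["scene","wrist"]:
    p=arm.snapshot(n);cv2.imwrite(f"pics/{n}_end.png",p["pixels"])
    for q in ["handle_mid","big_ring"]:
        print(n,q,[(round(float(d["score"]),2),np.round(d["centre"],3).tolist()) for d in arm.spot_point(q,p)[:2]])
E
```

```text
clock: 30.27
position: [0.4423, -0.2504, 0.0187]
tool_rot: [0.1, 0.995, 0.0, -0.0]
wrist_force: [0.1, 0.4, -0.3]
gripper_width: 0.567
clock: 30.93
position: [0.4432, -0.2509, 0.2213]
tool_rot: [0.1, 0.995, -0.001, 0.002]
wrist_force: [-0.2, -0.2, -0.7]
gripper_width: 0.598
t 30.93 p [ 0.4432 -0.2509  0.2213] hd 78.56 tilt [ 0.004  -0.0027] F [-0.2 -0.2 -0.7] M [-0.02 -0.03  0.02] w 0.598 q [-0.58 -0.16  1.48  0.    1.82 -1.95]
scene handle_mid [(0.74, [0.443, -0.253, 0.042])]
scene big_ring [(0.57, [0.54, -0.269, -0.002])]
wrist handle_mid [(0.88, [0.442, -0.252, 0.039]), (0.42, [0.704, 0.346, 0.001])]
wrist big_ring [(0.58, [0.543, -0.269, -0.005])]
```

View pics/scene_end.png

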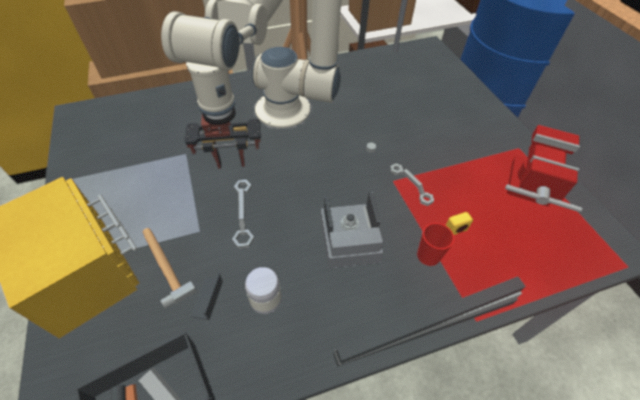

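View pics/wrist_end.png

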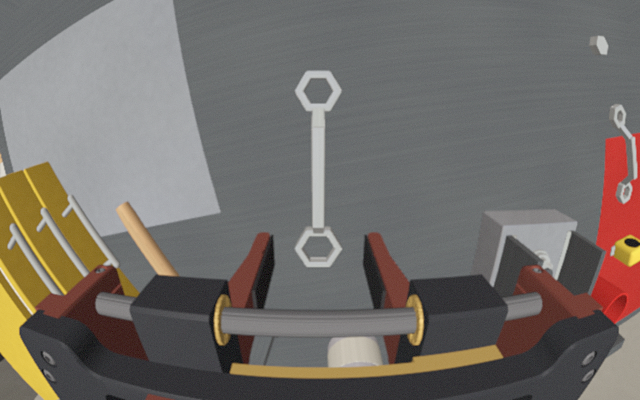

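The spanner lies flat at scene pixels (242,185) to (242,238), clear of the bracket. The other objects look unmoved and the gripper is free.

```bash
python3 -c "
from rig import arm
print(arm.sign_off(), arm.read_state()['clock'])"
```

```text
the job is handed in; nothing more can be done
the job is handed in; nothing more can be done
```

The nut is run down and nipped up by roughly 5 to 11 degrees, and the spanner is lying flat on the bench. I handed the job in at about 31 s of the 72 s allowed.

- **Turning:** It took three swings with the larger spanner, lifting the ring off and setting it back between them. The torque held at about 0.2 N m, then rose to 0.5–0.8 N m near the end of the second swing, which is where the nut bit. A short third swing took it to about 0.9 N m, and I stopped there.
- **Amount of nip:** The two checks disagree somewhat. The torque suggests about 0.18 rad (10 degrees) past the bite. The camera shows about 120 degrees of turn in all, which puts it at 5 to 8 degrees past. Both are within the good range of 0.05 to 0.35 rad, but I could not measure the squeeze directly.
- **Failed set-back:** The second time I set the ring down it caught on the nut's edge and tipped in the grip by about 3 degrees, at roughly 11 N. I levelled and regripped it on the bench, and after that it went on without resistance.
- **Final check:** The last pictures show the spanner close to where it started, clear of the bracket. Everything else looks undisturbed and the gripper is open and touching nothing. I saw no sign of the gripper touching the bracket or nut, though it came within a few millimetres of one cheek at the end of the second swing.

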